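# Clear the tall bottle from the sampler carousel, break the lid stay and shut the cover

### The arm

A 6-joint arm with a two-finger parallel gripper is mounted at the origin on the work surface. World frame = base frame: x ahead of the robot, y to its left, z up, the work surface at z = 0. Lengths are in mm, angles in rad, forces in N, time in s.
With the tool pointing down it reaches from about 275 to 750 mm from the base axis. Payload 10.2 kg.
Tool frame: the origin (TCP) lies at the very end of the fingers, on their centre line; the grasp point (between the pads) lies 19 mm behind it; z points along the fingers, y is the direction in which the jaws open and shut (so a half turn about z gives the same grasp; the last joint's range is limited). The gripper opens to 85 mm and grips with 20 to 120 N. Pads are 22 mm wide; open, the fingers measure 114 mm over their backs; the gripper's body (76 mm by 85 mm) begins 54 mm behind the grasp point. The pads swing forward as they close: fully open they stand 13 mm farther back than shut.
Start: joints at [1.125, 0.313, 1.498, -0, 1.331, -0.223], TCP at [116.017, 512.027, 231.294] pointing down, gripper open.
Joint ranges: [-2.94, 2.94], [-0.97, 2.17], [0.19, 2.56], [-1.23, 4.37], [0.02, 3.11], [-2.88, 2.88]. Speed limits (rad/s): [2.39, 2.39, 3.01, 3.14, 3.14, 3.14].

### API

Orientations are given as a unit quaternion [w, x, y, z].
In Python, from rig import sensors, imaging, ctrl gives the robot as it stands.
- The arm moves only by the shell command python3 -m creep 'ROWS' [FORCE]. ROWS is JSON, a list of rows, each an object with "grip": the finger opening in mm, from 0 to 85.4; "linear": the shift along the tool's x, y, z in mm, a list of three; "rot": the turn, a rotation vector about the tool's x, y, z in rad, a list of three. A call has 1 to 12 rows; each row shifts and turns the commanded pose from where the row before left it, along the tool's axes as they then stand; what a row does not reach is not made up. A row lasts 1/12 s, in which the tool goes at most 41.7 mm and 7.16 degrees, less where a joint would pass 70% of its speed; a pose out of reach is approached as far as the arm can. A call with a gripper value outside its range is refused whole. The fingers move at their own pace and stop on an object; FORCE is the grip in N (left out, the last holds). Time passes only in rows, so rows that do not move let the fingers close. It gives the time, the measured TCP pose, the force and the opening at its end, in the units of the state.
- sensors.sense(): the state, without advancing time (a new reading comes with each control period).
- imaging.capture(name): name is "scene" or "top"; returns (picture, depth): 480x640x3 uint8, red, green, blue; 480x640 float32, mm along the optical axis (not along the pixel's ray), 0 where there is no reading.
- imaging.camera_params(name): a dict with "intrinsics" (3x3 intrinsics, pixels), "R" (3x3) and "t" (3): a world point X has camera coordinates R X + t. Camera axes: x right, y down, z forward; pixel columns grow to the right and rows downward; lengths in mm; the calibration is good to about 2 mm. A picture is of the moment at which its call begins. camera_params takes no time and is no camera call.
- ctrl.finish_job(): hands the job in, once; it reports no verdict.
The state is a dict: "time_s": time; "joints": joint angles; "dq": joint speeds; "tau": joint torques, N m; "eef_pos": TCP position; "ee_rot": TCP orientation; "force": force on the tool from outside, world axes, zero at the start; "wrist_torque": the same for the moment, N m; "grip_width": opening from 0.0 (shut) to 1.0 (fully open).
Only numpy, scipy, OpenCV 4.12 (cv2) and the standard library are available. Lean on these libraries where they do the work, as an engineer would, in place of code of your own. Each camera call takes 0.05 s, during which the arm holds its last target.

### The job

The tall rinse bottle in the sampler's carousel is in the way of the cover: turn the carousel until that bottle is at the front, then take it out and stand it upright in the steel tray, setting it down without letting it drop. Then unlock the folding stay by pressing its knee, and lower the cover gently until it is fully shut. Leave the jars, the other bottles and the beaker standing where they are (the jars in the carousel ride round with it).

Things in the scene. Friction and masses are not known exactly. Their poses are not given: they have to be found in the camera images.
- sampler: white open tub fixed to the bench, 300 mm wide (y); origin on the carousel's axis at bench level, x away from its front. Front wall's outer face 134 mm before the origin; walls 7 mm thick, tops 112 mm above the bench; behind (x 140 to 225 mm) a rear housing as high. The open cover leans over the rear half: to work at hub or knee the tool must lean, pointing down and 25 to 40 degrees to the rear
- carousel: the grey carousel; origin on its axis at bench level, its own -x axis runs through its knob. It turns about the upright axis more than half a turn either way and stays put (2 to 6 N at the knob). Six sleeve pockets every 60 degrees, the first in line with the knob, on a circle of 85 mm radius: tubes 41 mm outside, 36.6 mm inside, floor 18 mm and open top 58 mm above the bench; some are empty
- turn_knob (a point): centre of the carousel's turning knob, an upright black round handle 18 mm across that spins freely on its own pin, from 77 to 108 mm above the bench (this point at 96), on a hub disc (radius 52 mm, top at 76 mm), 38 mm off the carousel's axis. The tall bottle's pocket is always 120 to 240 degrees round from the knob; the pocket in line with the knob is empty
- rinse_bottle: the tall rinse bottle, a plain glass cylinder with white cap, 34 mm across and 130 mm tall (cap as wide as the glass, from 110 mm up), about 0.12 kg; origin at the centre of its underside, z up. It stands in a pocket of the carousel, 40 mm deep; its top, 148 mm above the bench, is too high for the shut cover (underside at 114 mm)
- cover_lid (a joint): angle of the sampler's hinged cover (rad): 0 shut, 0.98 as found, propped open; the hinge line runs along the sampler's y. While the stay is straight the cover cannot be lowered. Its hinges have friction: once the stay is broken the cover stays where it is left, and a push of 2 to 4 N at the front edge lowers it
- lid_edge (a point): middle of the cover's front edge, on its outer (upper) face. The cover is a plate 6 mm thick, 296 mm wide, 274 mm from hinge to front edge, a smoked clear panel in a white frame; a lip hangs 13 mm down on the inner side along the front edge. Shut, its outer face lies 120 mm above the bench
- lid_hinge (a point): middle of the cover's hinge line, in mid thickness of the plate: 136 mm behind the carousel's axis and 117.5 mm above the bench
- stay_knee (a joint): bend of the folding stay's knee (rad): 0 as found, on its stop a little past straight (locked); straight at about 0.15; growing to 2.76 as the stay folds down into the tub with the cover shut. A push of 3 to 5 N on the knee breaks it; it then bends on under a like push, drawing the cover down with it, and stays where it is left
- knee_pin (a point): centre of the stay's knee: a dark round pin 18 mm across, 16 mm long along the sampler's y, joining two steel bars 13 mm deep, 86 mm long, just inside the tub's left (+y) wall. To break the stay push the knee to the sampler's rear and down (+x, -z, about 40 degrees below level) by 15 mm or more; it swings round the stay's foot
- stay_foot (a point): pivot of the stay's lower bar on the tub's left wall, 69 mm in front of the carousel's axis, 105.5 mm above the bench and 130 mm to its left (+y); the knee swings round it at a radius of 86 mm
- tray: square stainless tray, 170 mm outside, walls 4 mm thick and 24 mm high, floor 4 mm thick, fixed, left or right of the sampler; origin at the centre of its underside. Two jars stand along its far (+x) side, about 50 mm from its centre; the near half is free
- jar_1: glass jar with a white cap, a plain cylinder 34 mm across and 72 mm tall; origin at the centre of its underside, z up; in a carousel pocket, top at 90 mm above the bench
- jar_2: glass jar like the others, 34 mm across and 72 mm tall; origin at the centre of its underside; in a carousel pocket, as jar_1
- jar_3: glass jar like the others, 34 mm across and 72 mm tall; origin at the centre of its underside; in a carousel pocket, as jar_1
- jar_4: glass jar with a white cap, a plain cylinder 34 mm across and 72 mm tall; origin at the centre of its underside, z up; loose in the tray
- jar_5: glass jar like the others, 34 mm across and 72 mm tall; origin at the centre of its underside; loose in the tray
- stirrer: white stirrer with a round aluminium plate, 150 x 170 mm and 67 mm high, on the bench at the side of the sampler opposite the tray; origin at the centre of its underside, fixed
- amber_bottle: amber solvent bottle with black cap, 76 mm across and 182 mm tall, beside the sampler; origin at the centre of its underside
- clear_bottle: clear solvent bottle with black cap, 76 mm across and 182 mm tall, beside the sampler; origin at the centre of its underside
- beaker: glass beaker, 64 mm across and 85 mm tall, standing on the stirrer's plate; origin at the centre of its underside
Things that resemble listed ones, but are neither listed nor needed, are in the scene too. Leave any blue look-alike of the amber_bottle alone. Leave any brown look-alike of the tray alone.

How it is judged (in metres and radians):
On the way, in this order (a step that is already met when the one before it is completed fails the run):
1. the carousel is turned so that the tall bottle, still in its pocket, stands at the sampler's front (within about 40 degrees) (x of rinse_bottle in the frame of sampler below -0.065 m and z of rinse_bottle in the frame of sampler below 0.025 m and angle between rinse_bottle's own z axis and vertical below 0.15 rad), for 0.2 s.
2. the tall bottle stands upright in the tray and is let go (x of rinse_bottle in the frame of tray between -0.075 and 0.075 m and y of rinse_bottle in the frame of tray between -0.075 and 0.075 m and z of rinse_bottle in the frame of tray below 0.012 m and angle between rinse_bottle's own z axis and vertical below 0.1 rad and contact force between the fingers and rinse_bottle below 0.05 N and linear speed of rinse_bottle below 0.03 m/s), for 0.2 s.
3. the stay's knee is broken (bent past 0.4 rad) (value of joint stay_knee above 0.4 rad), for 0.1 s.
At the end, for the whole second after the job is handed in: the cover is shut (within 0.03 rad, 8 mm at its edge), the tall bottle stands upright (6 degrees) at rest on the tray's floor, the carousel's three jars are seated in their pockets, and the tray's jars, the solvent bottles and the beaker stand upright within 30 mm of their places (value of joint cover_lid below 0.03 rad and x of rinse_bottle in the frame of tray between -0.075 and 0.075 m and y of rinse_bottle in the frame of tray between -0.075 and 0.075 m and z of rinse_bottle in the frame of tray below 0.012 m and angle between rinse_bottle's own z axis and vertical below 0.1 rad and linear speed of rinse_bottle below 0.02 m/s and z of each of jar_1, jar_2, jar_3 in the frame of sampler below 0.025 m and angle between each of jar_1, jar_2, jar_3, jar_4, jar_5, amber_bottle, clear_bottle, beaker's own z axis and vertical below 0.2 rad and distance of each of jar_4, jar_5, amber_bottle, clear_bottle, beaker from where it was at the start of the episode below 0.03 m); the robot touches nothing.
It fails at once if the cover slams or is thrown down (closing faster than 1.5 rad/s) (velocity of joint cover_lid below -1.5 rad/s).
It fails at once if the tall bottle, once out of its pocket, is dropped or knocked about (faster than 0.45 m/s while not held) ((z of rinse_bottle in the frame of sampler above 0.03 m or horizontal distance between rinse_bottle and sampler above 0.11 m) and contact force between the fingers and rinse_bottle below 0.05 N and linear speed of rinse_bottle above 0.45 m/s).
It fails at once if a jar in the tray, a solvent bottle or the beaker is pushed more than 30 mm or tipped over (distance of any of jar_4, jar_5, amber_bottle, clear_bottle, beaker from where it was at the start of the episode above 0.03 m or angle between any of jar_4, jar_5, amber_bottle, clear_bottle, beaker's own z axis and vertical above 0.5 rad).
It fails at once if a jar in the carousel is pulled out of its pocket or tipped (z of any of jar_1, jar_2, jar_3 in the frame of sampler above 0.04 m or angle between any of jar_1, jar_2, jar_3's own z axis and vertical above 0.4 rad).
It also fails if it takes over 72 s, if anything falls off the work surface, if the arm or the gripper's body presses on something with over 40 N, if the wrist force passes 120 N, or if a joint passes its speed limit or range.

## Working session

There is one attempt and no reset: what is moved stays moved. The work goes in short steps, Python scripts to look and compute and a shell command to move; the robot and the scene stay as the last step left them, time stands still between calls to the robot, and variables do not carry over. Pictures are saved under pics/ and viewed, and the job is handed in when it is done.

```bash
ls; mkdir -p pics
python3 - <<'E'
from rig import sensors, imaging, ctrl
import cv2, numpy as np
print(sensors.sense())
for n in ("scene","top"):
    p,d=imaging.capture(n); cv2.imwrite(f"pics/{n}0.png",p[:,:,::-1]); np.save(f"{n}0.npy",d); np.save(f"{n}0_rgb.npy",p)
    c=imaging.camera_params(n); print(n,c["intrinsics"],-c["R"].T@c["t"],c["R"])
E
```

```text
pics
{'time_s': 0.0, 'joints': array([ 1.12455608e+00,  3.13448363e-01,  1.49845307e+00, -1.73616846e-05,
        1.33102932e+00, -2.23393818e-01]), 'dq': array([-0.00027421, -0.00045332,  0.00047503,  0.00254128, -0.00010399,
        0.00020202]), 'tau': array([-1.05491807e-03, -4.12265146e+01, -2.59737647e+01, -2.39760302e-04,
        4.21865378e-03,  9.95796086e-06]), 'eef_pos': array([115.92136504, 511.76402929, 230.72990731]), 'ee_rot': array([-2.11884306e-04,  1.11190721e-01,  9.93798861e-01, -6.34667994e-04]), 'force': array([ 0.42315805,  0.79390208, -0.34251283]), 'wrist_torque': array([0.0030537 , 0.01783392, 0.0383333 ]), 'grip_width': 1.000045288680788}
scene [[598.56332291   0.         317.19054257]
 [  0.         598.56332291 231.706481  ]
 [  0.           0.           1.        ]] [  255.9233568  -1186.86561662  1136.69095088] [[ 0.97929867 -0.20180208  0.01581254]
 [-0.11246368 -0.60738063 -0.78641   ]
 [ 0.16830341  0.76835193 -0.61750245]]
top [[482.91226387   0.         314.5833843 ]
 [  0.         482.91226387 228.98872356]
 [  0.           0.           1.        ]] [ 315.03799038    4.13548688 1420.32184256] [[ 0.02256567 -0.99943789  0.02479307]
 [-0.98901313 -0.02594055 -0.14553387]
 [ 0.14609521 -0.0212366  -0.98904257]]
```

View pics/scene0.png

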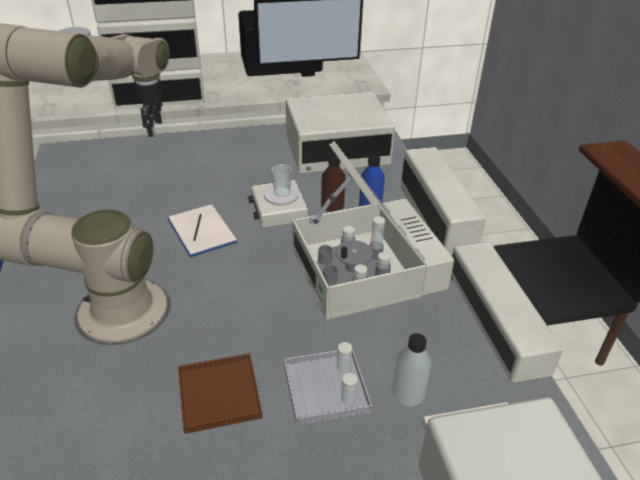

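View pics/top0.png

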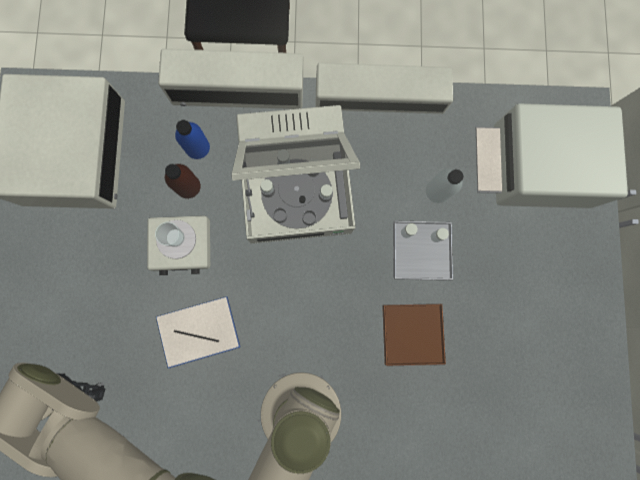

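The scene shows the sampler at about (370,250) in "scene" and (297,180) in "top", and the steel tray at top (423,250). The brown tray at (413,334) and the blue bottle at (192,138) are look-alikes. Amber is at (182,180), clear at (447,184) and the beaker at (170,237). I'll enlarge next.

Run:
```python
import cv2
a=cv2.imread("pics/scene0.png")[130:320,240:460]; cv2.imwrite("pics/s_crop.png",cv2.resize(a,None,fx=3.15,fy=3.15,interpolation=cv2.INTER_CUBIC))
a=cv2.imread("pics/top0.png")[95:250,220:370]; cv2.imwrite("pics/t_crop.png",cv2.resize(a,None,fx=3.8,fy=3.8,interpolation=cv2.INTER_CUBIC))
```

```text
(no output)
```

View pics/s_crop.png

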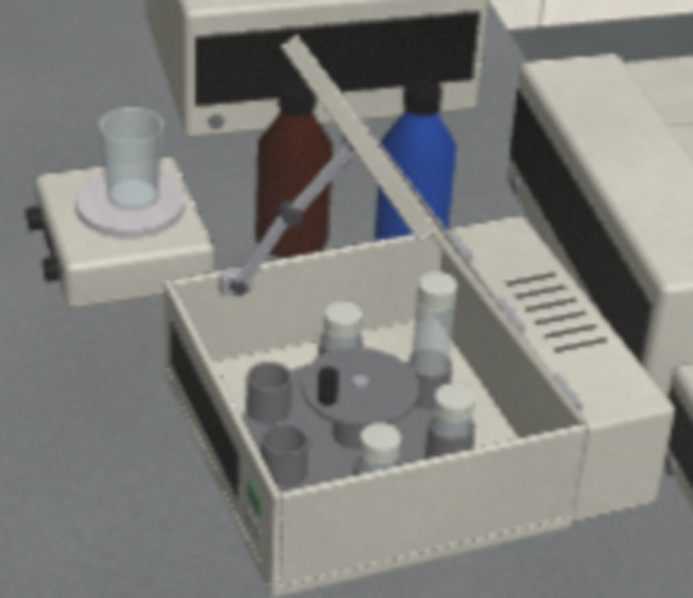

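View pics/t_crop.png

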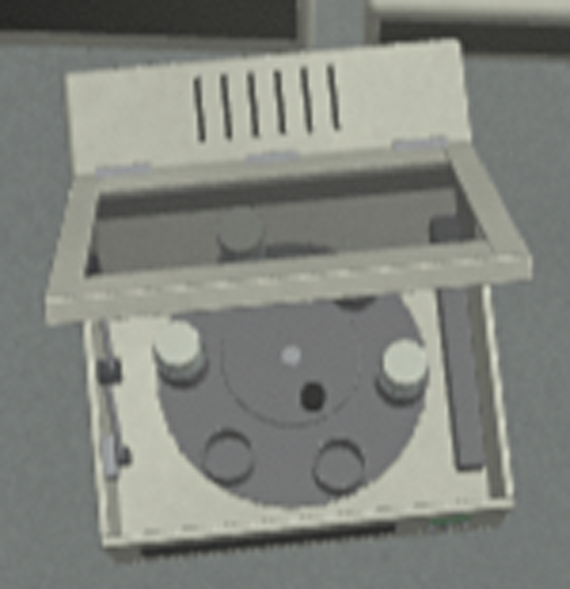

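```bash
cat > h.py <<'E'
import numpy as np, cv2
from rig import sensors, imaging, ctrl
def ray(n,u,v):
    c=imaging.camera_params(n);R=c["R"];t=c["t"]
    d=R.T@(np.linalg.inv(c["intrinsics"])@np.array([u,v,1.0])); return -R.T@t,d
def onz(n,u,v,z):
    o,d=ray(n,u,v); return o+d*(z-o[2])/d[2]
def tri(u1,v1,u2,v2):
    (o1,d1),(o2,d2)=ray("scene",u1,v1),ray("top",u2,v2)
    s=np.linalg.lstsq(np.c_[d1,-d2],o2-o1,rcond=None)[0]
    a,b=o1+d1*s[0],o2+d2*s[1]; return (a+b)/2,np.linalg.norm(a-b)
def proj(n,X):
    c=imaging.camera_params(n); p=c["intrinsics"]@(c["R"]@np.asarray(X,float)+c["t"]); return p[:2]/p[2]
def pts(n,d):
    c=imaging.camera_params(n);v,u=np.mgrid[:480,:640];K=c["intrinsics"]
    P=np.stack([(u-K[0,2])/K[0,0]*d,(v-K[1,2])/K[1,1]*d,d],-1); return (P-c["t"])@c["R"]
E
python3 - <<'E'
from h import *
T=lambda x,y:(220+x/3.8-.37,95+y/3.8-.37)
S=lambda x,y:(240+x/3.15-.35,130+y/3.15-.35)
d=np.load("top0.npy"); P=pts("top",d)
for n,(x,y),z in [("FL",(103,545),112),("FR",(511,506),112),("hub",(291,355),80),("knob",(312,397),108),("jarL",(178,343),90),("jarR",(405,363),90)]:
    u,v=T(x,y); print(n,onz("top",u,v,z).round(1),P[int(round(v)),int(round(u))].round(1))
for n,(x,y),z in [("FL",(167,285),112),("FR",(275,495),112),("rearR",(583,432),112),("hub",(361,381),78),("knob",(328,371),108),("tall",(436,285),148),("jar",(343,316),90),("jar",(453,400),90),("jar",(380,438),90)]:
    u,v=S(x,y); print("S",n,onz("scene",u,v,z).round(1))
# tray depth
for (u,v) in [(395,222),(452,222),(395,278),(452,278)]:
    print("tray",onz("top",u,v,24).round(1))
for (u,v) in [(411,229),(442,234)]: print("jar",onz("top",u,v,76).round(1))
print(P[262,423].round(1))
E
```

```text
FL [478.5 160.2 112. ] [479.1 159.8 108.7]
FR [ 514.5 -132.4  112. ] [ 516.4 -133.9   95.3]
hub [629.1  30.2  80. ] [628.5  30.7  82.9]
knob [591.6  13.4 108. ] [592.1  12.7 107.1]
jarL [633.5 113.9  90. ] [633.  115.2  90.4]
jarR [623.1 -54.7  90. ] [623.  -54.   92.3]
S FL [477.5 153.  112. ]
S FR [ 514.4 -133.1  112. ]
S rearR [ 779.5 -106.8  112. ]
S hub [628.   29.2  78. ]
S knob [592.9  12.9 108. ]
S tall [700.4  63.4 148. ]
S jar [630.6 107.1  90. ]
S jar [695.  -23.6  90. ]
S jar [620.9 -59.4  90. ]
tray [ 548.3 -262.    24. ]
tray [ 552.8 -430.9   24. ]
tray [ 384.1 -261.7   24. ]
tray [ 388.1 -427.7   24. ]
jar [ 520.7 -297.5   76. ]
jar [ 508.7 -385.5   76. ]
[ 434.4 -349.3    0.9]
```

```bash
cat >> h.py <<'E'
from scipy.spatial.transform import Rotation as Ro
C=np.array([628.9,29.5,0]); YAW=0.115
xs=np.array([np.cos(YAW),np.sin(YAW),0]); ys=np.array([-np.sin(YAW),np.cos(YAW),0]); zw=np.array([0,0,1.])
def w(x,y,z): return C+x*xs+y*ys+z*zw
def s2(p): p=np.asarray(p)-C; return np.array([p@xs,p@ys,p[2]])
def cur():
    s=sensors.sense(); q=s["ee_rot"]; return s["eef_pos"],Ro.from_quat([q[1],q[2],q[3],q[0]]),s
def Rt(lean_deg,yaw=YAW):
    a=np.radians(lean_deg); X=np.array([np.cos(yaw),np.sin(yaw),0]);Y=np.array([-np.sin(yaw),np.cos(yaw),0])
    z=np.sin(a)*X-np.cos(a)*zw; return Ro.from_matrix(np.c_[np.cross(Y,z),Y,z])
def rel(tcp,R=None):
    p,r,s=cur()
    print("cur s",s2(p).round(1),"w",p.round(1),"F",s["force"].round(1),"g",round(s["grip_width"],3),"t",round(s["time_s"],2))
    print("lin (tool)",r.inv().apply(np.asarray(tcp)-p).round(1))
    if R is not None: print("rot",(r.inv()*R).as_rotvec().round(4))
E
python3 - <<'E'
from h import *
k=np.array([592.2,13.1,102]); R=Rt(33); z=R.as_matrix()[:,2]
tcp=k+19*z; pre=tcp-110*z
print("k sampler",s2(k),"tcp",s2(tcp),"pre",pre,R.as_matrix().round(3))
rel(pre,R)
E
```

```text
k sampler [-38.33943427 -12.080471   102.        ] tcp [-27.99129261 -12.080471    86.06525921] pre [542.96521652   7.41290717 178.31902168] [[-0.833 -0.115  0.541]
 [-0.096  0.993  0.062]
 [-0.545  0.    -0.839]]
cur s [-454.3  538.   230.8] w [115.9 511.8 230.8] F [-0.3 -0.5 -0.5] g 0.998 t 0.1
lin (tool) [-528.  -397.5   52.8]
rot [-0.0983 -0.5709 -0.3281]
```

```bash
python3 -m creep '[{"grip":85,"linear":[-20,-15,0],"rot":[0,0,0]},{"grip":60,"linear":[-26,-20,0],"rot":[0,0,0]},{"grip":40,"linear":[-26,-20,0],"rot":[0,0,0]},{"grip":40,"linear":[-26,-20,0],"rot":[0,0,0]},{"grip":40,"linear":[-26,-20,0],"rot":[0,0,0]},{"grip":40,"linear":[-26,-20,0],"rot":[0,0,0]},{"grip":40,"linear":[-26,-20,0],"rot":[0,0,0]},{"grip":40,"linear":[-26,-20,0],"rot":[0,0,0]},{"grip":40,"linear":[-26,-20,0],"rot":[0,0,0]},{"grip":40,"linear":[-26,-20,0],"rot":[0,0,0]},{"grip":40,"linear":[-26,-20,0],"rot":[0,0,0]},{"grip":40,"linear":[-26,-20,0],"rot":[0,0,0]}]' 40
python3 - <<'E'
from h import *
k=np.array([592.2,13.1,102]); R=Rt(33); z=R.as_matrix()[:,2]
rel(k-91*z,R); print(sensors.sense()["joints"])
E
```

```text
time_s: 1.1
eef_pos: [363.2, 213.7, 231.2]
ee_rot: [-0.0, 0.111, 0.994, -0.0]
force: [0.5, 0.6, -0.1]
grip_width: 0.468
cur s [-242.9  213.5  231.2] w [363.2 213.7 231.2] F [ 0.5  0.6 -0.1] g 0.468 t 1.1
lin (tool) [-221.  -161.5   52.8]
rot [-0.0974 -0.5707 -0.3285]
[ 2.52317875e-01  8.17119294e-02  1.78234076e+00  2.91953292e-05
  1.27780914e+00 -1.09557761e+00]
```

```bash
python3 -m creep '[{"grip":40,"linear":[-28,-20,0],"rot":[0,0,0]},{"grip":40,"linear":[-28,-20,0],"rot":[0,0,0]},{"grip":40,"linear":[-28,-20,0],"rot":[0,0,0]},{"grip":40,"linear":[-28,-20,0],"rot":[0,0,0]},{"grip":40,"linear":[-28,-20,0],"rot":[0,0,0]},{"grip":40,"linear":[-28,-20,0],"rot":[0,0,0]},{"grip":40,"linear":[-28,-20,0],"rot":[-0.016,-0.095,-0.055]},{"grip":40,"linear":[-20,-15,0],"rot":[-0.016,-0.095,-0.055]},{"grip":40,"linear":[0,0,0],"rot":[-0.016,-0.095,-0.055]},{"grip":40,"linear":[0,0,0],"rot":[-0.016,-0.095,-0.055]},{"grip":40,"linear":[0,0,0],"rot":[-0.016,-0.095,-0.055]},{"grip":40,"linear":[0,0,0],"rot":[-0.016,-0.095,-0.055]}]' 40
python3 - <<'E'
from h import *
k=np.array([592.2,13.1,102]); R=Rt(33); z=R.as_matrix()[:,2]
rel(k-91*z,R); rel(k+19*z)
E
```

```text
time_s: 2.1
eef_pos: [539.6, 17.0, 233.2]
ee_rot: [0.285, -0.057, 0.957, 0.015]
force: [0.3, 1.7, -1.0]
grip_width: 0.467
cur s [-90.1  -2.1 233.2] w [539.6  17.  233.2] F [ 0.3  1.7 -1. ] g 0.467 t 2.1
lin (tool) [28.2 -9.7 47.1]
rot [-0.0019  0.0038  0.0043]
cur s [-90.1  -2.1 233.2] w [539.6  17.  233.2] F [ 0.3  1.7 -1. ] g 0.467 t 2.1
lin (tool) [ 28.6  -9.5 157.1]
```

```bash
python3 -m creep '[{"grip":40,"linear":[14,-5,15],"rot":[0,0,0]},{"grip":40,"linear":[14,-5,20],"rot":[0,0,0]},{"grip":40,"linear":[0,0,20],"rot":[0,0,0]},{"grip":40,"linear":[0,0,20],"rot":[0,0,0]},{"grip":40,"linear":[0,0,15],"rot":[0,0,0]}]' 40
python3 - <<'E'
from h import *
k=np.array([592.2,13.1,102]); R=Rt(33); z=R.as_matrix()[:,2]
rel(k+19*z,R)
for n,(a,b,c,d) in (("top",(95,250,220,370)),("scene",(130,320,240,460))):
    p,_=imaging.capture(n); cv2.imwrite(f"pics/{n}1.png",cv2.resize(p[a:b,c:d,::-1],None,fx=3,fy=3,interpolation=cv2.INTER_CUBIC))
i=[cv2.imread(f"pics/{n}1.png") for n in("top","scene")]
h=min(x.shape[0] for x in i); o=np.zeros((570,450+660,3),np.uint8); o[:465,:450]=i[0]; o[:570,450:]=i[1]; cv2.imwrite("pics/c1.png",cv2.resize(o,(800,411)))
E
```

```text
time_s: 2.52
eef_pos: [566.4, 10.1, 140.6]
ee_rot: [0.283, -0.056, 0.958, 0.016]
force: [0.4, -0.2, 0.4]
grip_width: 0.466
cur s [-64.3 -12.1 140.6] w [566.4  10.1 140.6] F [ 0.4 -0.2  0.4] g 0.466 t 2.52
lin (tool) [-0.9  0.  65.6]
rot [-0.0004 -0.0022  0.0012]
```

View pics/c1.png

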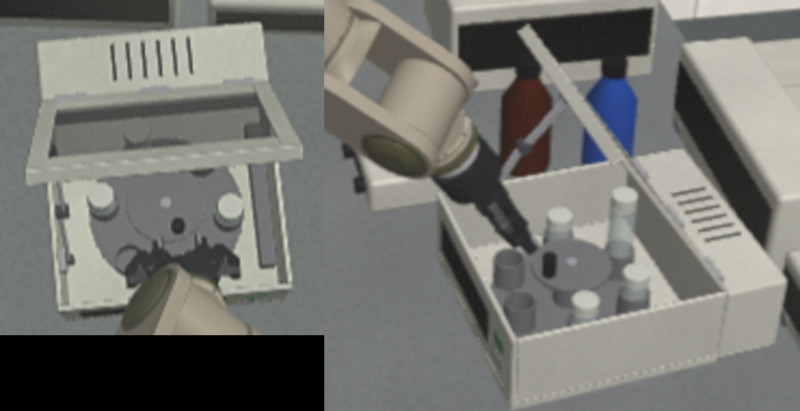

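```bash
python3 -m creep '[{"grip":40,"linear":[0,0,15],"rot":[0,0,0]},{"grip":40,"linear":[0,0,15],"rot":[0,0,0]},{"grip":40,"linear":[0,0,15],"rot":[0,0,0]},{"grip":40,"linear":[-1,0,12],"rot":[0,0,0]},{"grip":40,"linear":[0,0,8],"rot":[0,0,0]},{"grip":8,"linear":[0,0,0],"rot":[0,0,0]},{"grip":8,"linear":[0,0,0],"rot":[0,0,0]},{"grip":8,"linear":[0,0,0],"rot":[0,0,0]},{"grip":8,"linear":[0,0,0],"rot":[0,0,0]},{"grip":8,"linear":[0,0,0],"rot":[0,0,0]},{"grip":8,"linear":[0,0,0],"rot":[0,0,0]}]' 25
python3 - <<'E'
from h import *
k=np.array([592.2,13.1,102]); R=Rt(33); z=R.as_matrix()[:,2]
rel(k+19*z,R)
E
```

```text
time_s: 3.53
eef_pos: [602.1, 14.3, 88.7]
ee_rot: [0.283, -0.056, 0.957, 0.016]
force: [-5.5, -1.7, 3.4]
grip_width: 0.199
cur s [-28.4 -12.1  88.7] w [602.1  14.3  88.7] F [-5.5 -1.7  3.4] g 0.199 t 3.53
lin (tool) [ 1.1 -0.   2.5]
rot [-0.0006 -0.0005  0.0019]
```

Run:
```python
from h import *
a=np.radians(197.4+np.arange(0,155,10.))
p=38*np.c_[np.cos(a),np.sin(a)]
d=np.diff(p,axis=0)
for i,(x,y) in enumerate(d): print(i,np.round([-.839*x,y,.545*x],1))
```

```text
0 [-2.1 -6.1  1.4]
1 [-3.  -5.6  1.9]
2 [-3.7 -4.9  2.4]
3 [-4.4 -4.   2.9]
4 [-4.9 -3.1  3.2]
5 [-5.3 -2.   3.4]
6 [-5.5 -0.9  3.6]
7 [-5.6  0.3  3.6]
8 [-5.4  1.4  3.5]
9 [-5.1  2.5  3.3]
10 [-4.7  3.5  3. ]
11 [-4.1  4.5  2.7]
12 [-3.4  5.2  2.2]
13 [-2.6  5.9  1.7]
14 [-1.7  6.3  1.1]
```

```bash
python3 -m creep '[{"grip":8,"linear":[-1,-3,0.7],"rot":[0,0,0]},{"grip":8,"linear":[-1.1,-3.1,0.7],"rot":[0,0,0]},{"grip":8,"linear":[-3.0,-5.6,1.9],"rot":[0,0,0]},{"grip":8,"linear":[-3.7,-4.9,2.4],"rot":[0,0,0]},{"grip":8,"linear":[-4.4,-4.0,2.9],"rot":[0,0,0]},{"grip":8,"linear":[-4.9,-3.1,3.2],"rot":[0,0,0]},{"grip":8,"linear":[0,0,0],"rot":[0,0,0]}]' 25
python3 - <<'E'
from h import *
rel([0,0,0])
z=Rt(33).as_matrix()[:,2]; print("grasp s",s2(cur()[0]-19*z).round(1), "expect",(38*np.cos(np.radians(247.4)),38*np.sin(np.radians(247.4))))
p,_=imaging.capture("scene"); cv2.imwrite("pics/s2.png",cv2.resize(p[100:320,220:480,::-1],None,fx=3,fy=2.7))
E
```

```text
time_s: 4.12
eef_pos: [627.6, -7.0, 88.8]
ee_rot: [0.284, -0.056, 0.957, 0.016]
force: [2.1, 1.9, -0.9]
grip_width: 0.197
cur s [ -5.5 -36.1  88.8] w [627.6  -7.   88.8] F [ 2.1  1.9 -0.9] g 0.197 t 4.12
lin (tool) [ 570.2   79.6 -265.2]
grasp s [-15.9 -36.1 104.7] expect (np.float64(-14.603222261072528), np.float64(-35.08198825029328))
```

View pics/s2.png

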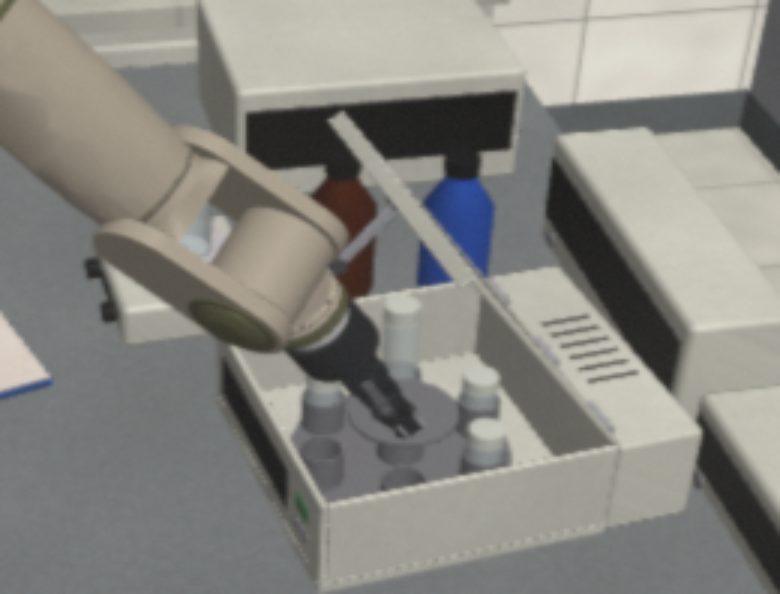

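```bash
python3 -m creep '[{"grip":8,"linear":[-5.0,-1.2,3.3],"rot":[0,0,0]},{"grip":8,"linear":[-5.5,-0.9,3.6],"rot":[0,0,0]},{"grip":8,"linear":[-5.6,0.3,3.6],"rot":[0,0,0]},{"grip":8,"linear":[-5.4,1.4,3.5],"rot":[0,0,0]},{"grip":8,"linear":[-5.1,2.5,3.3],"rot":[0,0,0]},{"grip":8,"linear":[-4.7,3.5,3.0],"rot":[0,0,0]},{"grip":8,"linear":[-4.1,4.5,2.7],"rot":[0,0,0]},{"grip":8,"linear":[-3.4,5.2,2.2],"rot":[0,0,0]},{"grip":8,"linear":[-2.6,5.9,1.7],"rot":[0,0,0]},{"grip":8,"linear":[-1.7,6.3,1.1],"rot":[0,0,0]},{"grip":8,"linear":[0,0,0],"rot":[0,0,0]}]' 25
python3 - <<'E'
from h import *
rel([0,0,0])
z=Rt(33).as_matrix()[:,2]; print("grasp s",s2(cur()[0]-19*z).round(1), "expect",(38*np.cos(np.radians(347.4)),38*np.sin(np.radians(347.4))))
p,_=imaging.capture("scene"); cv2.imwrite("pics/s3.png",cv2.resize(p[100:320,220:480,::-1],None,fx=3,fy=2.7))
E
```

```text
time_s: 5.08
eef_pos: [674.5, 28.0, 88.7]
ee_rot: [0.283, -0.056, 0.957, 0.016]
force: [-1.1, 4.1, 2.5]
grip_width: 0.199
cur s [45.1 -6.8 88.7] w [674.5  28.   88.7] F [-1.1  4.1  2.5] g 0.199 t 5.08
lin (tool) [ 612.9   51.3 -292. ]
grasp s [ 34.7  -6.8 104.7] expect (np.float64(37.084836953672394), np.float64(-8.289443173068646))
```

View pics/s3.png

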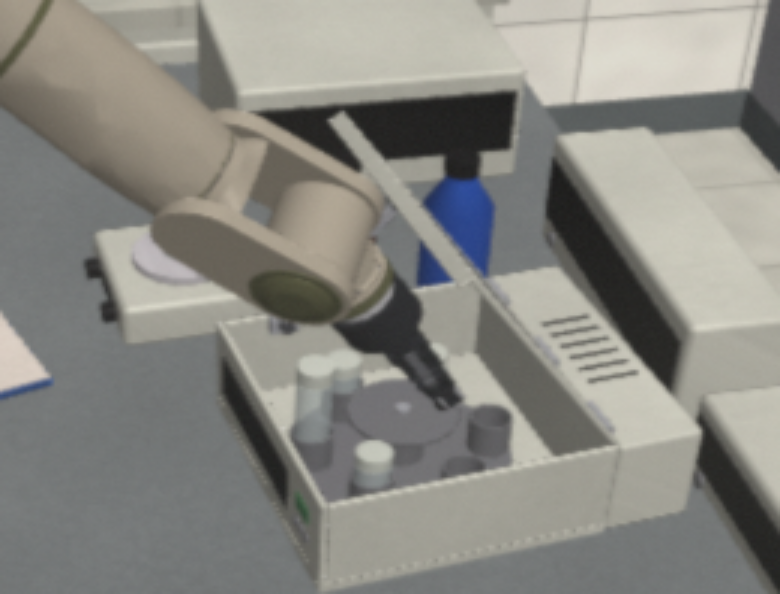

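```bash
python3 -m creep '[{"grip":40,"linear":[0,0,0],"rot":[0,0,0]},{"grip":40,"linear":[0,0,0],"rot":[0,0,0]},{"grip":40,"linear":[0,0,0],"rot":[0,0,0]},{"grip":40,"linear":[0,0,-6],"rot":[0,0,0]},{"grip":40,"linear":[0,0,-15],"rot":[0,0,0]},{"grip":40,"linear":[0,0,-25],"rot":[0,0,0]},{"grip":55,"linear":[0,0,-30],"rot":[0,0,0]},{"grip":55,"linear":[0,0,-30],"rot":[0,0,0]},{"grip":55,"linear":[0,0,-30],"rot":[0,0,0]},{"grip":55,"linear":[0,0,-30],"rot":[0,0,0]},{"grip":55,"linear":[0,0,-30],"rot":[0,0,0]}]' 25
python3 - <<'E'
from h import *
rel([0,0,0])
for n,(a,b,c,d) in (("top",(95,250,220,370)),("scene",(130,320,240,460))):
    p,_=imaging.capture(n); cv2.imwrite(f"pics/{n}4.png",p[:,:,::-1]); cv2.imwrite(f"pics/{n}4c.png",cv2.resize(p[a:b,c:d,::-1],None,fx=3.6,fy=3.15))
i=[cv2.imread(f"pics/{n}4c.png") for n in("top","scene")]
E
```

```text
time_s: 6.05
eef_pos: [567.2, 14.1, 254.1]
ee_rot: [0.283, -0.056, 0.957, 0.015]
force: [-0.3, -0.0, 0.1]
grip_width: 0.645
cur s [-63.   -8.2 254.1] w [567.2  14.1 254.1] F [-0.3 -0.   0.1] g 0.645 t 6.05
lin (tool) [612.3  52.  -94.5]
```

View pics/scene4c.png

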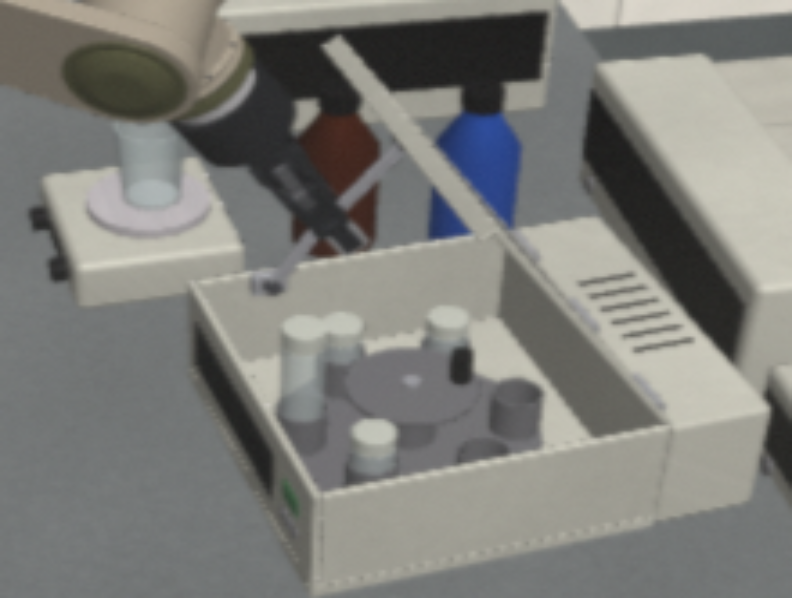

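View pics/top4c.png

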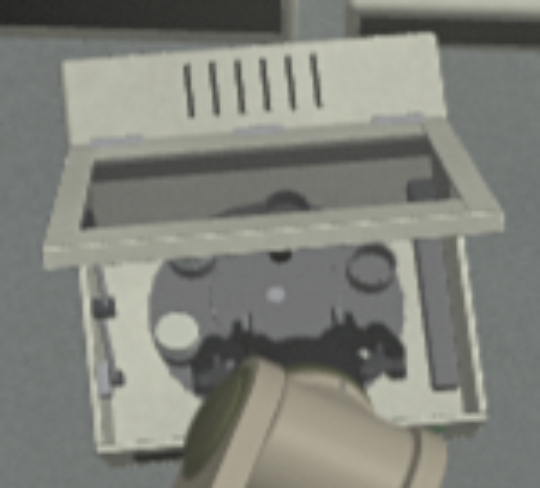

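Run:
```python
from h import *
for (x,y,z,n) in [(303,327,148,'tall'),(461,352,108,'knob'),(342,324,90,'jarL'),(373,434,90,'jarF')]:
    p=onz("scene",240+x/3.6-.35,130+y/3.15-.35,z); s=s2(p); print(n,p.round(1),s.round(1),np.hypot(*s[:2]).round(1),np.degrees(np.arctan2(s[1],s[0])).round(1))
# white cap mask of the tall bottle
im=cv2.imread("pics/scene4.png"); print(im[226:244,324].tolist())
```

```text
tall [541.2  32.7 148. ] [-86.7  13.3 148. ] 87.7 171.3
knob [663.4  26.  108. ] [ 33.9  -7.4 108. ] 34.7 -12.4
jarL [589.  102.9  90. ] [-31.2  77.5  90. ] 83.5 111.9
jarF [578.  -46.2  90. ] [-59.2 -69.4  90. ] 91.2 -130.5
[[147, 158, 159], [149, 159, 161], [148, 159, 160], [150, 160, 160], [177, 188, 187], [185, 196, 194], [184, 195, 193], [185, 196, 194], [185, 197, 194], [185, 197, 194], [187, 197, 196], [181, 192, 190], [160, 169, 167], [149, 158, 156], [148, 157, 155], [149, 158, 157], [152, 161, 159], [163, 170, 165]]
```

Run:
```python
from h import *
R=Rt(33); z=R.as_matrix()[:,2]; g=w(-83.7,14.8,120)
rel(g+19*z-90*z,R); rel(g+19*z)
```

```text
cur s [-62.1  -8.6 257.6] w [568.2  13.8 257.6] F [-0.   0.1 -0.4] g 0.644 t 6.15
lin (tool) [93.2 23.8 31.9]
rot [-0.0037  0.0065  0.003 ]
cur s [-62.1  -8.6 257.6] w [568.2  13.8 257.6] F [-0.   0.1 -0.4] g 0.644 t 6.15
lin (tool) [ 93.8  24.1 121.9]
```

```bash
python3 -m creep '[{"grip":52,"linear":[20,6,5],"rot":[0,0,0]},{"grip":52,"linear":[30,6,8],"rot":[0,0,0]},{"grip":52,"linear":[30,6,9],"rot":[0,0,0]},{"grip":52,"linear":[13,6,10],"rot":[0,0,0]},{"grip":52,"linear":[0,0,15],"rot":[0,0,0]},{"grip":52,"linear":[0,0,20],"rot":[0,0,0]},{"grip":52,"linear":[0,0,10],"rot":[0,0,0]},{"grip":52,"linear":[0,0,0],"rot":[0,0,0]}]' 25
python3 - <<'E'
from h import *
R=Rt(33); z=R.as_matrix()[:,2]; g=w(-83.7,14.8,120)
rel(g+19*z,R)
for n,(a,b,c,d) in (("top",(120,260,220,370)),("scene",(130,320,240,460))):
    p,_=imaging.capture(n); cv2.imwrite(f"pics/{n}5c.png",cv2.resize(p[a:b,c:d,::-1],None,fx=3.6,fy=3.15))
E
```

```text
time_s: 6.82
eef_pos: [529.5, 34.0, 135.3]
ee_rot: [0.282, -0.056, 0.958, 0.016]
force: [-0.4, -0.4, -0.2]
grip_width: 0.611
cur s [-98.3  15.8 135.3] w [529.5  34.  135.3] F [-0.4 -0.4 -0.2] g 0.611 t 6.82
lin (tool) [-4.1 -1.  39.7]
rot [ 0.0002 -0.004   0.0012]
```

View pics/scene5c.png

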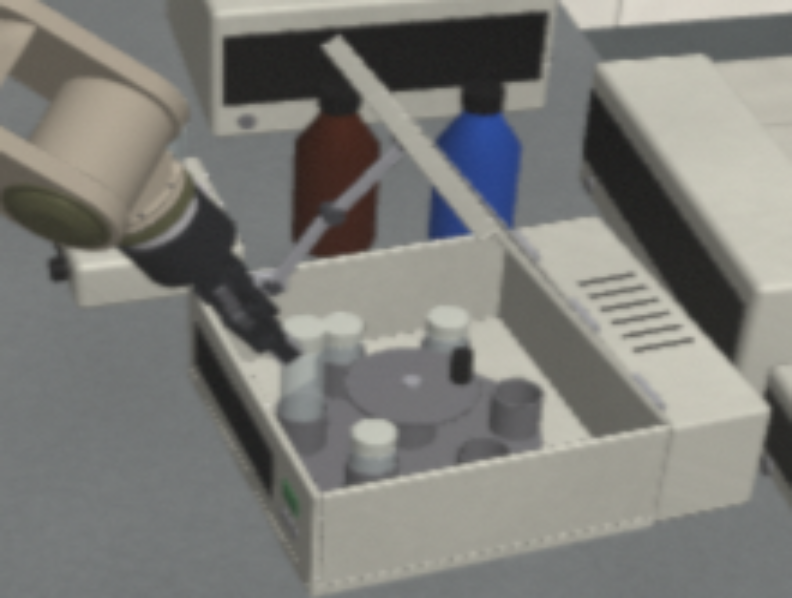

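View pics/top5c.png

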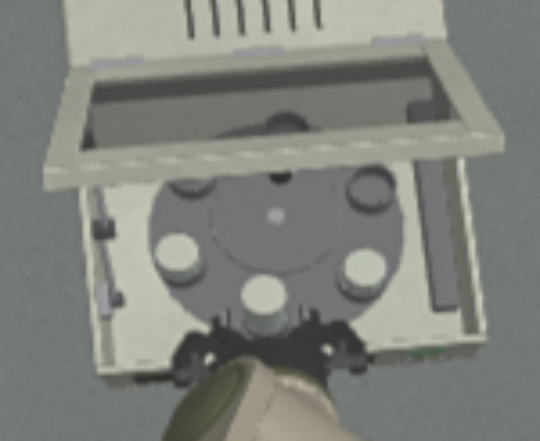

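The top view shows the tall bottle's cap centred between the fingertips, at crop (265,295) with the tips at 217 and 313. I'll close in on it.

```bash
python3 -c "
from h import *
print(s2(onz('top',220+265/3.6-.35,120+295/3.15-.35,148)))"
python3 -m creep '[{"grip":52,"linear":[-2,0,10],"rot":[0,0,0]},{"grip":52,"linear":[-2,0,15],"rot":[0,0,0]},{"grip":52,"linear":[0,-1,10],"rot":[0,0,0]},{"grip":52,"linear":[0,0,3],"rot":[0,0,0]},{"grip":20,"linear":[0,0,0],"rot":[0,0,0]},{"grip":20,"linear":[0,0,0],"rot":[0,0,0]},{"grip":20,"linear":[0,0,0],"rot":[0,0,0]},{"grip":20,"linear":[0,0,0],"rot":[0,0,0]},{"grip":20,"linear":[0,0,0],"rot":[0,0,0]}]' 50
python3 - <<'E'
from h import *
R=Rt(33); z=R.as_matrix()[:,2]; g=w(-83.7,14.8,120)
rel(g+19*z,R)
E
```

```text
[-83.86454451  15.00320671 148.        ]
time_s: 7.67
eef_pos: [553.8, 35.6, 108.3]
ee_rot: [0.284, -0.056, 0.957, 0.016]
force: [-0.8, -0.3, 2.4]
grip_width: 0.384
cur s [-73.9  14.7 108.3] w [553.8  35.6 108.3] F [-0.8 -0.3  2.4] g 0.384 t 7.67
lin (tool) [1.9 0.2 3.8]
rot [-0.0009  0.0002  0.0019]
```

```bash
python3 -m creep '[{"grip":20,"linear":[-2.7,0,-4.2],"rot":[0,0,0]},{"grip":20,"linear":[-5.4,0,-8.4],"rot":[0,0,0]},{"grip":20,"linear":[-6.5,0,-10],"rot":[0,0,0]},{"grip":20,"linear":[-6.5,0,-10],"rot":[0,0,0]}]' 50
python3 - <<'E'
from h import *
rel([0,0,0])
p,_=imaging.capture("scene"); cv2.imwrite("pics/s6.png",cv2.resize(p[130:320,240:460,::-1],None,fx=3,fy=3))
E
```

```text
time_s: 8.0
eef_pos: [553.5, 35.6, 147.1]
ee_rot: [0.283, -0.056, 0.957, 0.016]
force: [-0.7, 0.2, -1.3]
grip_width: 0.385
cur s [-74.2  14.7 147.1] w [553.5  35.6 147.1] F [-0.7  0.2 -1.3] g 0.385 t 8.0
lin (tool) [ 544.9   28.9 -177.6]
```

View pics/s6.png

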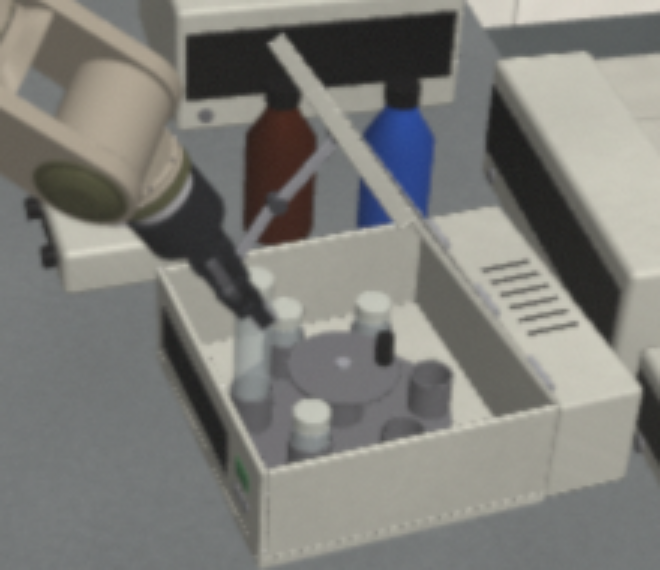

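```bash
python3 -m creep '[{"grip":20,"linear":[-8,0,-12.5],"rot":[0,0,0]},{"grip":20,"linear":[-9.8,0,-15.1],"rot":[0,0,0]},{"grip":20,"linear":[-9.8,0,-15.1],"rot":[0,0,0]},{"grip":20,"linear":[-9.8,0,-15.1],"rot":[0,0,0]},{"grip":20,"linear":[-9.8,0,-15.1],"rot":[0,0,0]},{"grip":20,"linear":[-9.8,0,-15.1],"rot":[0,0,0]},{"grip":20,"linear":[-5,0,-8],"rot":[0,0,0]},{"grip":20,"linear":[5,-14,-3.4],"rot":[0,0,0]},{"grip":20,"linear":[10.5,-28,-6.8],"rot":[0,0,0]},{"grip":20,"linear":[10.5,-28,-6.8],"rot":[0,0,0]},{"grip":20,"linear":[10.5,-28,-6.8],"rot":[0,0,0]},{"grip":20,"linear":[10.5,-28,-6.8],"rot":[0,0,0]}]' 50
python3 - <<'E'
from h import *
rel([443,-345,200]); print(cur()[2]["joints"].round(2))
E
```

```text
time_s: 9.05
eef_pos: [511.6, -96.8, 260.6]
ee_rot: [0.283, -0.056, 0.957, 0.016]
force: [0.7, -0.0, -0.2]
grip_width: 0.382
cur s [-131.  -112.   260.6] w [511.6 -96.8 260.6] F [ 0.7 -0.  -0.2] g 0.382 t 9.05
lin (tool) [ 114.6 -238.4   -1.7]
[-0.6   0.02  1.88  0.49  0.85 -2.54]
```

```bash
python3 -m creep '[{"grip":20,"linear":[0,0,0],"rot":[0.04,0,0.06]},{"grip":20,"linear":[0,0,0],"rot":[0.064,0,0.098]},{"grip":20,"linear":[0,0,0],"rot":[0.064,0,0.098]},{"grip":20,"linear":[0,0,0],"rot":[0.064,0,0.098]},{"grip":20,"linear":[0,0,0],"rot":[0.064,0,0.098]},{"grip":20,"linear":[0,0,0],"rot":[0.064,0,0.098]},{"grip":20,"linear":[0,0,0],"rot":[0.04,0,0.06]},{"grip":20,"linear":[0,0,0],"rot":[0,0,0]}]' 50
python3 - <<'E'
from h import *
p,r,s=cur(); z=r.as_matrix()[:,2]; print(r.as_matrix().round(3), s["joints"].round(2))
h=z*[1,1,0]; h/=np.linalg.norm(h)
# grasp pt = bottle axis approx
t=np.array([433,-345,0])+19*z*[1,1,0]; t[2]=p[2]; rel(t); t[2]=110; rel(t)
E
```

```text
time_s: 9.72
eef_pos: [511.8, -95.0, 259.5]
ee_rot: [0.271, 0.241, 0.929, -0.074]
force: [-0.1, 0.3, -1.6]
grip_width: 0.38
[[-0.737  0.488  0.468]
 [ 0.408  0.873 -0.267]
 [-0.539 -0.006 -0.842]] [-0.37  0.03  1.87 -0.13  0.68 -1.35]
cur s [-130.7 -110.2  259.5] w [511.8 -95.  259.5] F [-0.1  0.3 -1.6] g 0.38 t 9.72
lin (tool) [ -52.6 -256.8   35.5]
cur s [-130.7 -110.2  259.5] w [511.8 -95.  259.5] F [-0.1  0.3 -1.6] g 0.38 t 9.72
lin (tool) [  28.  -255.8  161.4]
```

```bash
python3 -m creep '[{"grip":20,"linear":[-2.6,-12,1.7],"rot":[0,0,0]},{"grip":20,"linear":[-5,-24.5,3.4],"rot":[0,0,0]},{"grip":20,"linear":[-5,-24.5,3.4],"rot":[0,0,0]},{"grip":20,"linear":[-5,-24.5,3.4],"rot":[0,0,0]},{"grip":20,"linear":[-5,-24.5,3.4],"rot":[0,0,0]},{"grip":20,"linear":[-5,-24.5,3.4],"rot":[0,0,0]},{"grip":20,"linear":[-5,-24.5,3.4],"rot":[0,0,0]},{"grip":20,"linear":[-5,-24.5,3.4],"rot":[0,0,0]},{"grip":20,"linear":[-5,-24.5,3.4],"rot":[0,0,0]},{"grip":20,"linear":[-5,-24.5,3.4],"rot":[0,0,0]},{"grip":20,"linear":[-5,-24.5,3.4],"rot":[0,0,0]},{"grip":20,"linear":[0,0,0],"rot":[0,0,0]}]' 50
python3 - <<'E'
from h import *
p,r,s=cur(); z=r.as_matrix()[:,2]; print(s["joints"].round(2))
t=np.array([433,-345,0])+19*z*[1,1,0]; t[2]=120; rel(t); print(r.inv().apply([0,0,-1.]))
for n,(a,b,c,d) in (("top",(190,340,350,490)),("scene",(260,470,170,440))):
    q,_=imaging.capture(n); cv2.imwrite(f"pics/{n}7c.png",cv2.resize(q[a:b,c:d,::-1],None,fx=2.8,fy=2.8))
E
```

```text
time_s: 10.72
eef_pos: [440.8, -355.1, 259.7]
ee_rot: [0.272, 0.241, 0.929, -0.075]
force: [0.2, 0.7, -1.3]
grip_width: 0.382
[-1.    0.11  1.78  0.37  0.77 -2.27]
cur s [-231.  -360.5  259.7] w [ 440.8 -355.1  259.7] F [ 0.2  0.7 -1.3] g 0.382 t 10.72
lin (tool) [ 76.8   6.  116.7]
[0.54069583 0.00767336 0.84118318]
```

View pics/scene7c.png

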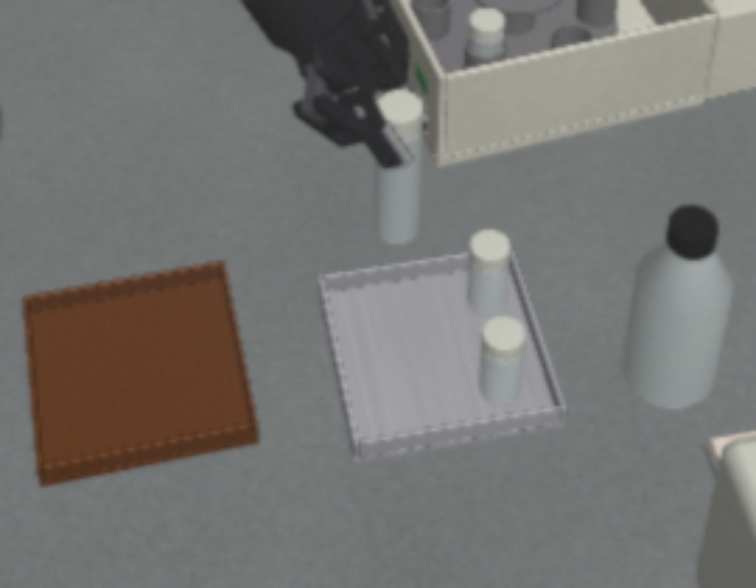

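View pics/top7c.png

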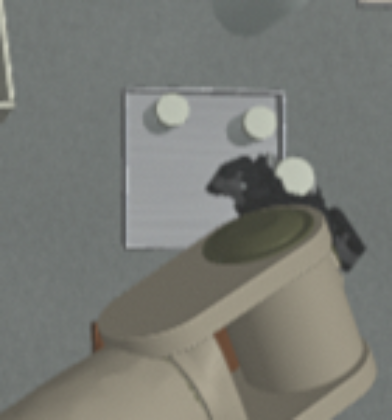

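```bash
python3 -c "
from h import *
print(onz('top',455.4,252.6,299))"
python3 -m creep '[{"grip":20,"linear":[5,0.7,8],"rot":[0,0,0]},{"grip":20,"linear":[8.1,0.7,12.6],"rot":[0,0,0]},{"grip":20,"linear":[8.1,0.7,12.6],"rot":[0,0,0]},{"grip":20,"linear":[8.1,0.7,12.6],"rot":[0,0,0]},{"grip":20,"linear":[8.1,0.7,12.6],"rot":[0,0,0]},{"grip":20,"linear":[8.1,0.7,12.6],"rot":[0,0,0]},{"grip":20,"linear":[8.1,0.7,12.6],"rot":[0,0,0]},{"grip":20,"linear":[8.1,0.7,12.6],"rot":[0,0,0]},{"grip":20,"linear":[8.1,0.7,12.6],"rot":[0,0,0]},{"grip":20,"linear":[8.1,0.7,12.6],"rot":[0,0,0]},{"grip":20,"linear":[3,0,4],"rot":[0,0,0]},{"grip":20,"linear":[0,0,0],"rot":[0,0,0]}]' 50
python3 - <<'E'
from h import *
p,r,s=cur(); z=r.as_matrix()[:,2]; print(s["joints"].round(2))
t=np.array([433,-345,0])+19*z*[1,1,0]; t[2]=94.3; rel(t); 
for n,(a,b,c,d) in (("top",(190,340,350,490)),("scene",(260,470,170,440))):
    q,_=imaging.capture(n); cv2.imwrite(f"pics/{n}8c.png",cv2.resize(q[a:b,c:d,::-1],None,fx=2.8,fy=2.8))
E
```

```text
[ 433.32274636 -351.8331045   299.        ]
time_s: 11.82
eef_pos: [444.5, -344.3, 109.3]
ee_rot: [0.27, 0.24, 0.93, -0.073]
force: [0.6, -0.7, -0.2]
grip_width: 0.387
[-0.98  0.32  1.97  0.66  0.41 -2.6 ]
cur s [-226.1 -350.2  109.3] w [ 444.5 -344.3  109.3] F [ 0.6 -0.7 -0.2] g 0.387 t 11.82
lin (tool) [ 7.7 -6.2 12.9]
```

View pics/scene8c.png

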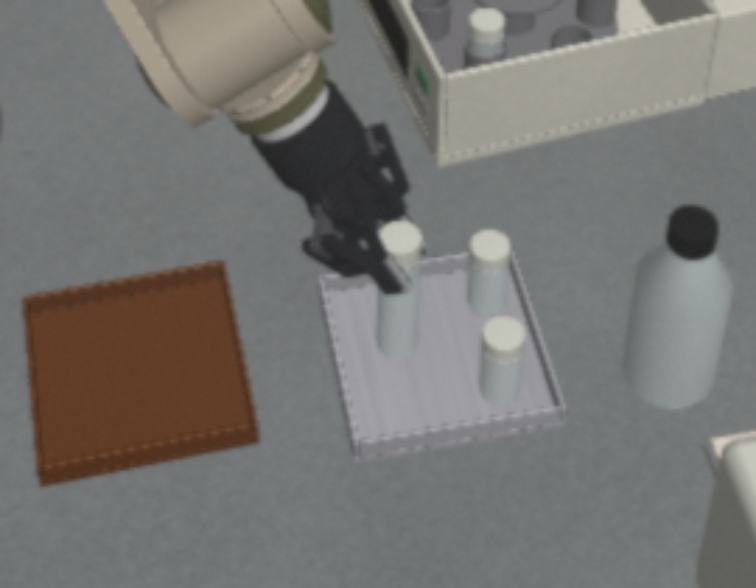

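View pics/top8c.png

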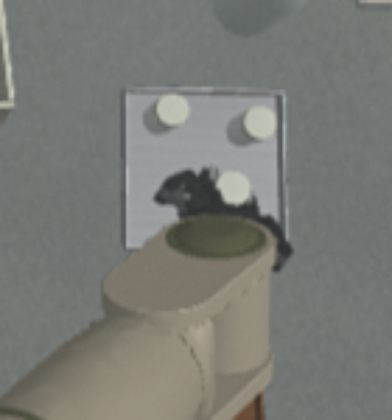

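```bash
python3 -m creep '[{"grip":20,"linear":[1.6,0,2.5],"rot":[0,0,0]},{"grip":20,"linear":[1.6,0,2.5],"rot":[0,0,0]},{"grip":20,"linear":[1.6,0,2.5],"rot":[0,0,0]},{"grip":20,"linear":[1.1,0,1.7],"rot":[0,0,0]},{"grip":20,"linear":[0,0,0],"rot":[0,0,0]}]' 50
python3 -m creep '[{"grip":20,"linear":[0.5,0,0.8],"rot":[0,0,0]},{"grip":20,"linear":[0.5,0,0.8],"rot":[0,0,0]},{"grip":20,"linear":[0,0,0],"rot":[0,0,0]}]' 50
```

```text
time_s: 12.33
eef_pos: [444.6, -345.8, 99.4]
ee_rot: [0.271, 0.24, 0.929, -0.073]
force: [-0.1, -0.5, -1.0]
grip_width: 0.386
time_s: 12.58
eef_pos: [444.7, -345.9, 97.8]
ee_rot: [0.271, 0.24, 0.929, -0.074]
force: [-0.1, 0.2, -1.6]
grip_width: 0.384
```

```bash
python3 -m creep '[{"grip":20,"linear":[0.5,0,0.8],"rot":[0,0,0]},{"grip":20,"linear":[0.5,0,0.8],"rot":[0,0,0]},{"grip":20,"linear":[0,0,0],"rot":[0,0,0]}]' 50
python3 -m creep '[{"grip":20,"linear":[0.5,0,0.8],"rot":[0,0,0]},{"grip":20,"linear":[0.3,0,0.4],"rot":[0,0,0]},{"grip":20,"linear":[0,0,0],"rot":[0,0,0]}]' 50
```

```text
time_s: 12.83
eef_pos: [444.7, -345.9, 95.9]
ee_rot: [0.271, 0.24, 0.929, -0.074]
force: [0.6, 0.1, -0.7]
grip_width: 0.388
time_s: 13.08
eef_pos: [444.6, -345.9, 94.5]
ee_rot: [0.271, 0.24, 0.929, -0.074]
force: [0.0, -0.2, -0.9]
grip_width: 0.387
```

```bash
python3 -m creep '[{"grip":20,"linear":[0.5,0,0.8],"rot":[0,0,0]},{"grip":20,"linear":[0,0,0],"rot":[0,0,0]}]' 50
python3 -m creep '[{"grip":20,"linear":[0.5,0,0.8],"rot":[0,0,0]},{"grip":20,"linear":[0,0,0],"rot":[0,0,0]}]' 50
python3 -c "
from h import *
p,d=imaging.capture('scene'); cv2.imwrite('pics/s9.png',cv2.resize(p[320:410,270:380,::-1],None,fx=6,fy=6))"
```

```text
time_s: 13.25
eef_pos: [445.0, -346.2, 94.3]
ee_rot: [0.272, 0.24, 0.929, -0.074]
force: [-1.6, 2.2, 6.5]
grip_width: 0.383
time_s: 13.42
eef_pos: [445.5, -346.5, 94.3]
ee_rot: [0.273, 0.24, 0.929, -0.074]
force: [-3.6, 4.4, 13.4]
grip_width: 0.386
```

View pics/s9.png

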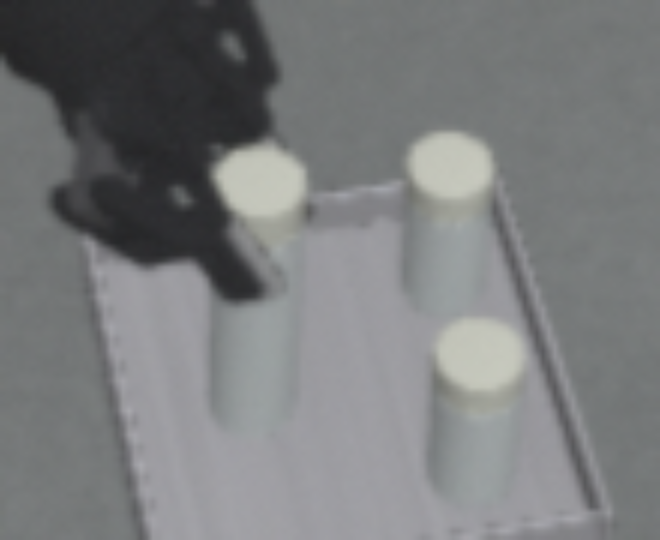

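The bottle is seated: contact came at the predicted height, and the picture shows it upright at crop (255,300). I'll ease off and release.

```bash
python3 -m creep '[{"grip":20,"linear":[-0.5,0,-0.8],"rot":[0,0,0]},{"grip":33,"linear":[-0.2,0,-0.3],"rot":[0,0,0]},{"grip":36,"linear":[0,0,0],"rot":[0,0,0]},{"grip":40,"linear":[0,0,0],"rot":[0,0,0]},{"grip":46,"linear":[0,0,0],"rot":[0,0,0]},{"grip":55,"linear":[0,0,0],"rot":[0,0,0]},{"grip":60,"linear":[0,0,0],"rot":[0,0,0]},{"grip":60,"linear":[0,0,0],"rot":[0,0,0]},{"grip":60,"linear":[0,0,0],"rot":[0,0,0]}]' 30
python3 -c "
from h import *
p,d=imaging.capture('scene'); cv2.imwrite('pics/s10.png',cv2.resize(p[320:410,270:380,::-1],None,fx=6,fy=6))"
```

```text
time_s: 14.22
eef_pos: [444.7, -345.9, 94.0]
ee_rot: [0.271, 0.24, 0.929, -0.074]
force: [-0.6, -1.1, 0.0]
grip_width: 0.704
```

View pics/s10.png

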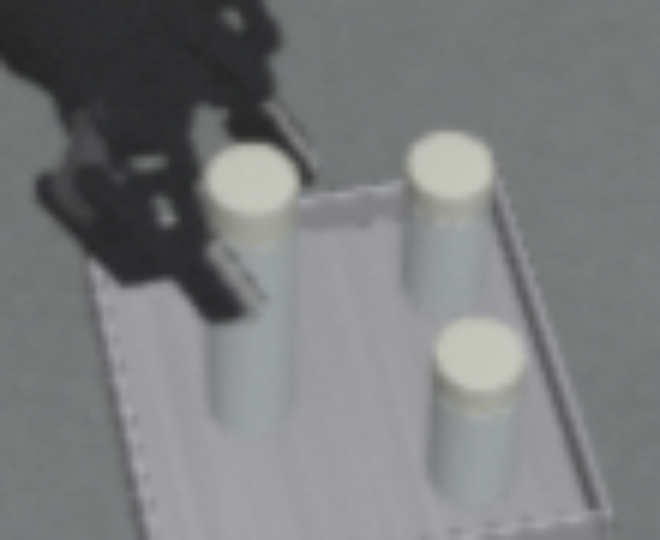

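```bash
python3 -m creep '[{"grip":60,"linear":[0,0,-5],"rot":[0,0,0]},{"grip":60,"linear":[0,0,-10],"rot":[0,0,0]},{"grip":60,"linear":[0,0,-20],"rot":[0,0,0]},{"grip":60,"linear":[0,0,-25],"rot":[0,0,0]},{"grip":40,"linear":[0,0,-25],"rot":[0,0,0]},{"grip":0,"linear":[0,0,-25],"rot":[0,0,0]},{"grip":0,"linear":[0,0,-30],"rot":[0,0,0]},{"grip":0,"linear":[0,0,-30],"rot":[0,0,0]},{"grip":0,"linear":[0,0,-30],"rot":[0,0,0]},{"grip":0,"linear":[0,0,0],"rot":[0,0,0]}]' 30
python3 - <<'E'
from h import *
p,d=imaging.capture('scene'); cv2.imwrite('pics/s11.png',cv2.resize(p[140:260,280:400,::-1],None,fx=5,fy=5,interpolation=cv2.INTER_CUBIC)); cv2.imwrite('pics/s11b.png',cv2.resize(p[320:410,270:380,::-1],None,fx=6,fy=6))
p,d=imaging.capture('top'); cv2.imwrite('pics/t11.png',cv2.resize(p[130:240,230:330,::-1],None,fx=5,fy=5,interpolation=cv2.INTER_CUBIC))
print(s2(tri(331.7,196.9,248.1,192.3)[0]),tri(331.7,196.9,248.1,192.3)[1])
rel(w(-100,130,330),Rt(40)); print(cur()[2]["joints"].round(2))
E
```

```text
time_s: 15.1
eef_pos: [350.1, -292.7, 267.4]
ee_rot: [0.274, 0.24, 0.928, -0.077]
force: [0.0, 0.1, 1.5]
grip_width: 0.003
[-24.10536089 128.14863895 177.63881215] 1.941806317906914
cur s [-313.4 -288.   263.3] w [ 350.6 -292.6  263.3] F [ 0.5  0.5 -0.4] g 0.001 t 15.2
lin (tool) [ 21.7 463.4 -97.7]
rot [-0.3767 -0.1247 -0.4982]
[-1.14 -0.15  2.03  0.44  0.83 -2.43]
```

View pics/s11.png

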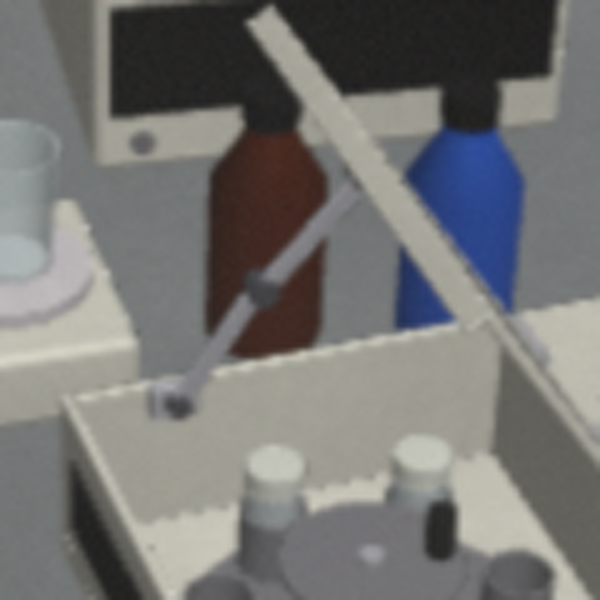

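View pics/t11.png

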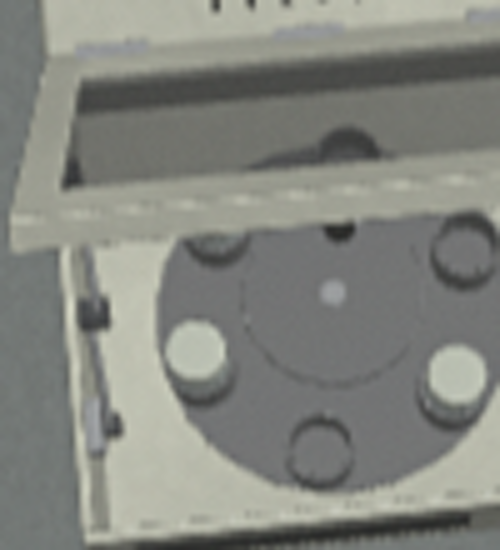

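View pics/s11b.png

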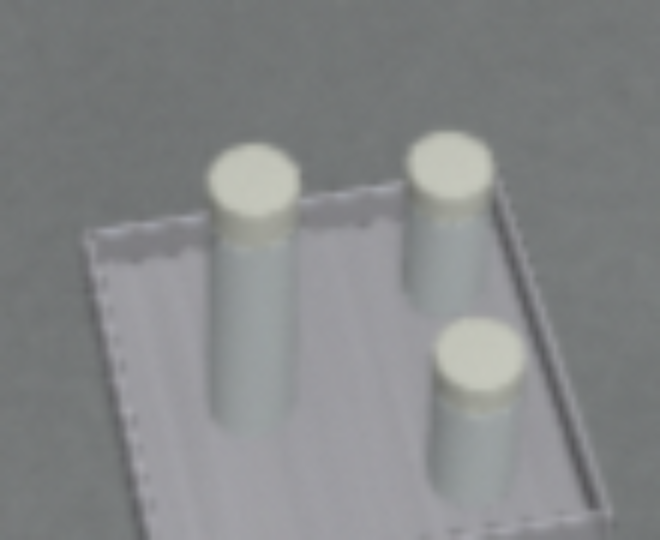

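```bash
python3 -m creep '[{"grip":0,"linear":[1,20,-7],"rot":[0,0,0]},{"grip":0,"linear":[1.5,36,-8],"rot":[0,0,0]},{"grip":0,"linear":[1.5,36,-8],"rot":[0,0,0]},{"grip":0,"linear":[1.5,36,-8],"rot":[0,0,0]},{"grip":0,"linear":[1.5,36,-8],"rot":[0,0,0]},{"grip":0,"linear":[1.5,36,-8],"rot":[0,0,0]},{"grip":0,"linear":[1.5,36,-8],"rot":[0,0,0]},{"grip":0,"linear":[1.5,36,-8],"rot":[0,0,0]},{"grip":0,"linear":[1.5,36,-8],"rot":[0,0,0]},{"grip":0,"linear":[1.5,36,-8],"rot":[0,0,0]},{"grip":0,"linear":[1.5,36,-8],"rot":[0,0,0]},{"grip":0,"linear":[1.5,36,-8],"rot":[0,0,0]}]' 30
python3 - <<'E'
from h import *
rel(w(-100,130,300),Rt(40)); print(cur()[2]["joints"].round(2))
E
```

```text
time_s: 16.2
eef_pos: [496.2, 106.0, 329.0]
ee_rot: [0.271, 0.24, 0.929, -0.074]
force: [1.2, -1.1, 0.8]
grip_width: -0.003
cur s [-123.1   91.2  329. ] w [496.2 106.  329. ] F [ 1.2 -1.1  0.8] g -0.003 t 16.2
lin (tool) [18.6 45.2 22.1]
rot [-0.3744 -0.1278 -0.4972]
[ 0.15  0.02  1.69 -0.41  1.   -0.77]
```

```bash
python3 -m creep '[{"grip":0,"linear":[0,20,0],"rot":[-0.062,-0.021,-0.083]},{"grip":0,"linear":[0,20,0],"rot":[-0.062,-0.021,-0.083]},{"grip":0,"linear":[0,5,0],"rot":[-0.062,-0.021,-0.083]},{"grip":0,"linear":[0,0,0],"rot":[-0.062,-0.021,-0.083]},{"grip":0,"linear":[0,0,0],"rot":[-0.062,-0.021,-0.083]},{"grip":0,"linear":[0,0,0],"rot":[-0.062,-0.021,-0.083]},{"grip":0,"linear":[0,0,0],"rot":[0,0,0]}]' 30
python3 - <<'E'
from h import *
R=Rt(40); M=R.as_matrix(); z=M[:,2]; k=w(-24,127,177)-3*M[:,0]
rel(k-60*z,R); rel(k-9*z); print(cur()[2]["joints"].round(2))
E
```

```text
time_s: 16.78
eef_pos: [514.6, 143.7, 328.0]
ee_rot: [0.337, -0.042, 0.941, 0.015]
force: [-0.7, 0.4, -0.1]
grip_width: 0.002
cur s [-100.5  126.5  328. ] w [514.6 143.7 328. ] F [-0.7  0.4 -0.1] g 0.002 t 16.78
lin (tool) [ 34.4   1.6 105.2]
rot [-0.0173 -0.0108 -0.0203]
cur s [-100.5  126.5  328. ] w [514.6 143.7 328. ] F [-0.7  0.4 -0.1] g 0.002 t 16.78
lin (tool) [ 33.8   2.5 156.2]
[ 0.04 -0.06  1.82  0.05  0.69 -1.65]
```

```bash
python3 -m creep '[{"grip":0,"linear":[15,1,10],"rot":[-0.017,-0.011,-0.02]},{"grip":0,"linear":[17,1,20],"rot":[0,0,0]},{"grip":0,"linear":[2,0,25],"rot":[0,0,0]},{"grip":0,"linear":[0,0,25],"rot":[0,0,0]},{"grip":0,"linear":[0,0,25],"rot":[0,0,0]},{"grip":0,"linear":[0,0,15],"rot":[0,0,0]},{"grip":0,"linear":[0,0,0],"rot":[0,0,0]}]' 30
python3 - <<'E'
from h import *
R=Rt(40); M=R.as_matrix(); z=M[:,2]; k=w(-24,127,177)-3*M[:,0]
rel(k-9*z,R)
p,d=imaging.capture('scene'); cv2.imwrite('pics/s12.png',cv2.resize(p[120:260,270:410,::-1],None,fx=4.2,fy=4.2,interpolation=cv2.INTER_CUBIC))
p,d=imaging.capture('top'); cv2.imwrite('pics/t12.png',cv2.resize(p[130:250,210:330,::-1],None,fx=4.5,fy=4.5,interpolation=cv2.INTER_CUBIC))
E
```

```text
time_s: 17.37
eef_pos: [565.5, 152.6, 212.1]
ee_rot: [0.339, -0.051, 0.939, 0.02]
force: [-0.3, -0.5, -0.7]
grip_width: 0.003
cur s [-48.9 129.6 212.1] w [565.5 152.6 212.1] F [-0.3 -0.5 -0.7] g 0.003 t 17.37
lin (tool) [ 0.4 -2.6 33.9]
rot [-0.0015 -0.0044 -0.0064]
```

View pics/s12.png

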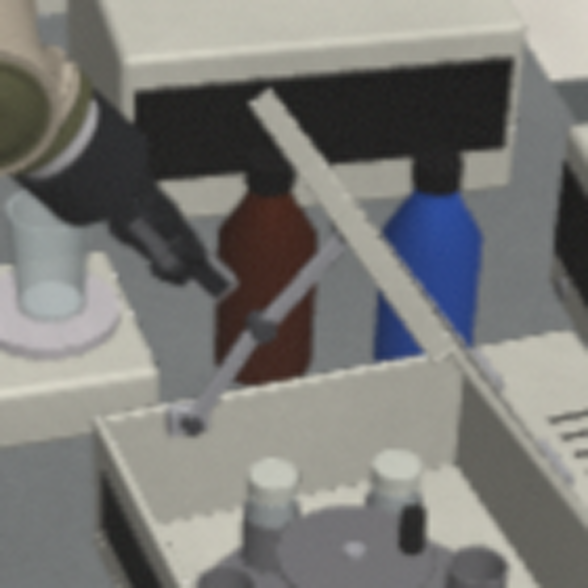

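View pics/t12.png

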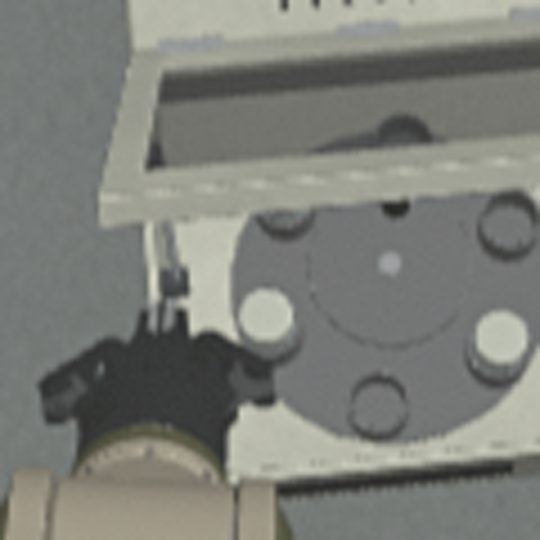

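```bash
python3 -m creep '[{"grip":0,"linear":[0,-4,8],"rot":[0,0,0]},{"grip":0,"linear":[0,0,8],"rot":[0,0,0]},{"grip":0,"linear":[0,0,6],"rot":[0,0,0]},{"grip":0,"linear":[0,0,4],"rot":[0,0,0]},{"grip":0,"linear":[0,0,4],"rot":[0,0,0]},{"grip":0,"linear":[0,0,4],"rot":[0,0,0]},{"grip":0,"linear":[0,0,4],"rot":[0,0,0]}]' 30
python3 -m creep '[{"grip":0,"linear":[0,0,4],"rot":[0,0,0]},{"grip":0,"linear":[0,0,4],"rot":[0,0,0]},{"grip":0,"linear":[0,0,4],"rot":[0,0,0]}]' 30
python3 - <<'E'
from h import *
R=Rt(40); M=R.as_matrix(); z=M[:,2]; k=w(-24,127,177)-3*M[:,0]
rel(k-9*z,R)
p,d=imaging.capture('scene'); cv2.imwrite('pics/s13.png',cv2.resize(p[120:260,270:410,::-1],None,fx=4.2,fy=4.2,interpolation=cv2.INTER_CUBIC))
E
```

```text
time_s: 18.05
eef_pos: [590.5, 151.1, 187.2]
ee_rot: [0.343, -0.052, 0.938, 0.02]
force: [-1.6, 0.6, 4.1]
grip_width: 0.0
time_s: 18.3
eef_pos: [598.4, 151.9, 178.1]
ee_rot: [0.343, -0.052, 0.938, 0.02]
force: [-0.5, 0.9, 1.6]
grip_width: -0.001
cur s [-16.3 125.1 178.1] w [598.4 151.9 178.1] F [-0.5  0.9  1.6] g -0.001 t 18.3
lin (tool) [  3.6   1.9 -13.1]
rot [-0.0016  0.0034 -0.0036]
```

View pics/s13.png

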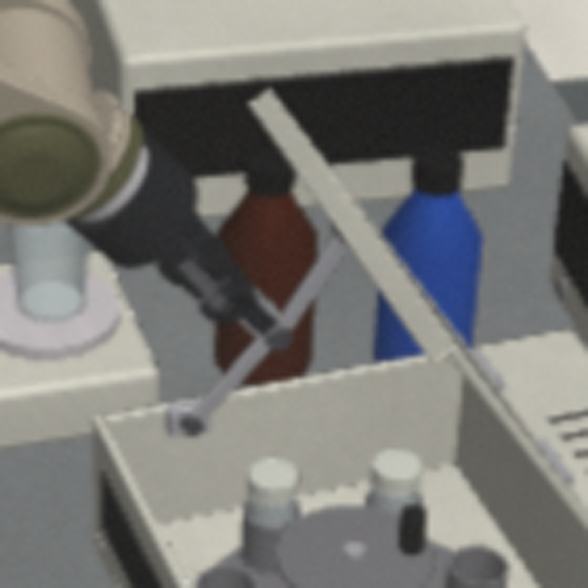

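```bash
python3 -m creep '[{"grip":0,"linear":[0,0,4],"rot":[0,0,0]},{"grip":0,"linear":[0,0,4],"rot":[0,0,0]},{"grip":0,"linear":[0,0,4],"rot":[0,0,0]},{"grip":0,"linear":[0,0,4],"rot":[0,0,0]},{"grip":0,"linear":[0,0,4],"rot":[0,0,0]},{"grip":0,"linear":[0,0,4],"rot":[0,0,0]},{"grip":0,"linear":[0,0,0],"rot":[0,0,0]}]' 30
python3 - <<'E'
from h import *
rel([0,0,0])
p,d=imaging.capture('scene'); cv2.imwrite('pics/s14.png',cv2.resize(p[120:260,270:410,::-1],None,fx=4.2,fy=4.2,interpolation=cv2.INTER_CUBIC))
E
```

```text
time_s: 18.93
eef_pos: [610.7, 153.5, 155.5]
ee_rot: [0.338, -0.052, 0.94, 0.02]
force: [-8.8, -3.7, -4.7]
grip_width: -0.004
cur s [ -3.9 125.3 155.5] w [610.7 153.5 155.5] F [-8.8 -3.7 -4.7] g -0.004 t 18.93
lin (tool) [ 580.   -84.6 -277.6]
```

View pics/s14.png

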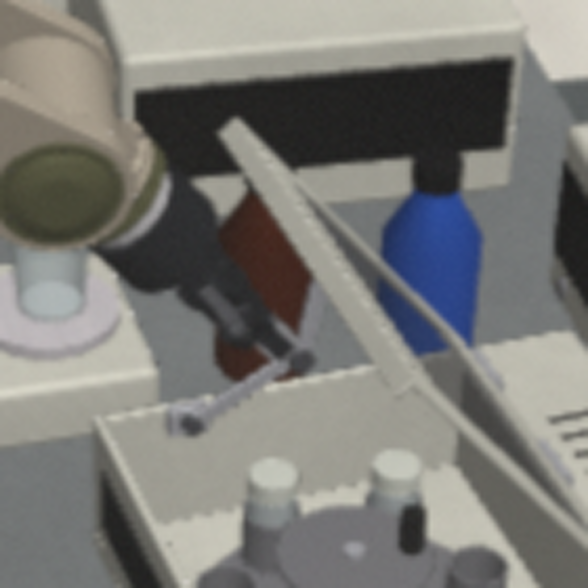

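Run:
```python
from h import *
def ony(u,v,y):
    o,d=ray("scene",u,v); a=(w(0,y,0)-o)@ys/(d@ys); return s2(o+a*d)
f=lambda x,y:(270+x/4.2-.4,120+y/4.2-.4)
print("knee",ony(*f(300,357),128),"knee0",ony(*f(262,325),128),"lid edge L",ony(*f(232,122),148),"lid0",ony(*f(262,95),148))
```

```text
knee [  4.0786022  128.         145.08764669] knee0 [-24.31532614 128.         177.25049844] lid edge L [-42.36084257 148.         324.54451279] lid0 [-22.68216232 148.         340.869813  ]
```

```bash
python3 -m creep '[{"grip":0,"linear":[1,0,-4],"rot":[0,0,0]},{"grip":0,"linear":[1,0,-6],"rot":[0,0,0]},{"grip":0,"linear":[2,0,-12],"rot":[0,0,0]},{"grip":0,"linear":[4,0,-20],"rot":[0,0,0]},{"grip":0,"linear":[5,0,-25],"rot":[0,0,0]},{"grip":0,"linear":[5,0,-25],"rot":[0,0,0]},{"grip":0,"linear":[5,0,-25],"rot":[0,0,0]},{"grip":0,"linear":[5,0,-30],"rot":[0,0,0]},{"grip":0,"linear":[5,0,-30],"rot":[0,0,0]},{"grip":0,"linear":[0,0,-30],"rot":[0,0,0]},{"grip":0,"linear":[0,0,-20],"rot":[0,0,0]}]' 30
python3 - <<'E'
from h import *
rel([0,0,0]); print(cur()[2]["joints"].round(2))
p,d=imaging.capture('scene'); cv2.imwrite('pics/s15.png',p[60:330,180:500,::-1].repeat(2,0).repeat(2,1))
p,d=imaging.capture('top'); cv2.imwrite('pics/t15.png',cv2.resize(p[90:260,200:400,::-1],None,fx=3.5,fy=3.5,interpolation=cv2.INTER_CUBIC))
E
```

```text
time_s: 19.9
eef_pos: [441.6, 134.3, 314.7]
ee_rot: [0.345, -0.052, 0.937, 0.02]
force: [0.4, 0.1, -0.1]
grip_width: -0.002
cur s [-174.1  125.6  314.7] w [441.6 134.3 314.7] F [ 0.4  0.1 -0.1] g -0.002 t 19.9
lin (tool) [549.5 -84.6 -54.3]
[-0.   -0.24  2.01  0.12  0.67 -1.75]
```

View pics/s15.png

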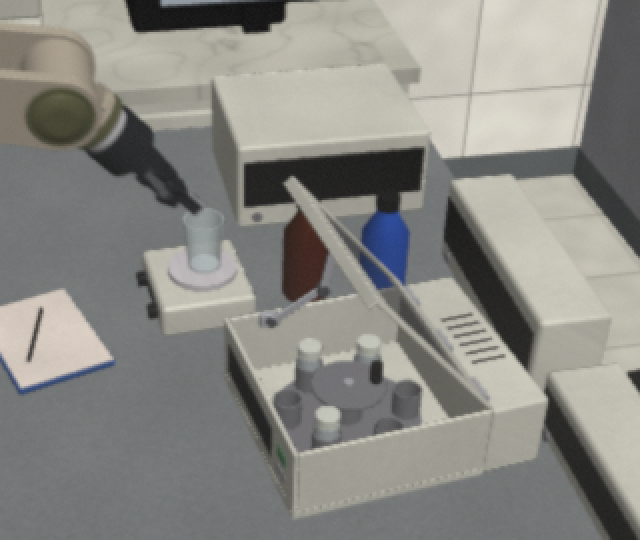

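View pics/t15.png

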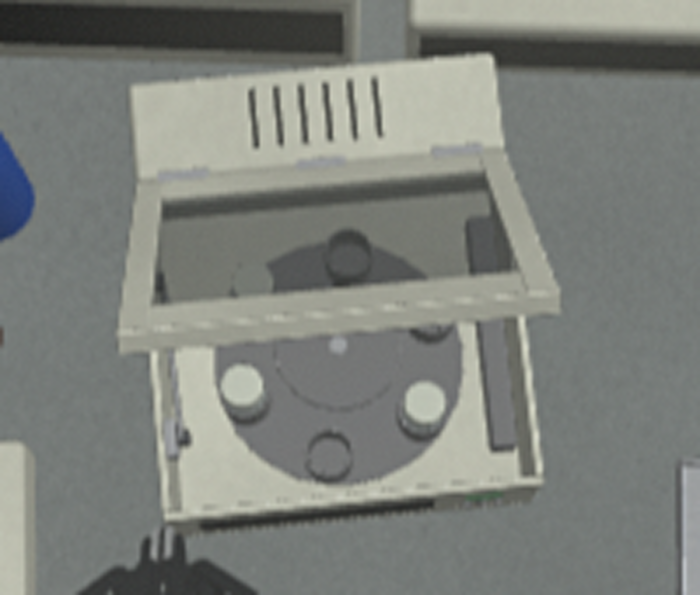

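```bash
python3 -m creep '[{"grip":0,"linear":[-15,-10,-18],"rot":[0,0,0]},{"grip":0,"linear":[-19,-15,-23],"rot":[0,0,0]},{"grip":0,"linear":[-19,-20,-23],"rot":[0,0,0]},{"grip":0,"linear":[-12,-20,-13],"rot":[0,0.116,0]},{"grip":0,"linear":[0,-20,0],"rot":[0,0.116,0]},{"grip":0,"linear":[0,-20,0],"rot":[0,0.116,0]},{"grip":0,"linear":[0,-20,0],"rot":[0,0.116,0]},{"grip":0,"linear":[0,0,0],"rot":[0,0.116,0]},{"grip":0,"linear":[0,0,0],"rot":[0,0.116,0]}]' 30
python3 - <<'E'
from h import *
rel(w(-15,0,400),Rt(0)); print(cur()[2]["joints"].round(2))
E
```

```text
time_s: 20.75
eef_pos: [457.8, 9.3, 411.4]
ee_rot: [0.001, -0.054, 0.999, 0.0]
force: [0.1, -1.0, 0.4]
grip_width: 0.001
cur s [-1.723e+02 -4.000e-01  4.114e+02] w [457.8   9.3 411.4] F [ 0.1 -1.   0.4] g 0.001 t 20.75
lin (tool) [-157.3    1.4   11.8]
rot [ 0.0006  0.0027 -0.0062]
[-0.24  0.1   1.3   0.    1.74 -1.92]
```

```bash
python3 -m creep '[{"grip":0,"linear":[-20,0,0],"rot":[0,0,0]},{"grip":0,"linear":[-30,0,0],"rot":[0,0,0]},{"grip":0,"linear":[-30,0,3],"rot":[0,0,0]},{"grip":0,"linear":[-30,0,5],"rot":[0,0,0]},{"grip":0,"linear":[-30,0,10],"rot":[0,0,0]},{"grip":0,"linear":[-22,0,20],"rot":[0,0,0]},{"grip":0,"linear":[0,0,20],"rot":[0,0,0]},{"grip":0,"linear":[0,0,16],"rot":[0,0,0]},{"grip":0,"linear":[0,0,0],"rot":[0,0,0]}]' 30
python3 - <<'E'
from h import *
rel(w(-21.5,0,318),Rt(0)); print(cur()[2]["joints"].round(2))
p,d=imaging.capture('scene'); cv2.imwrite('pics/s16.png',p[60:330,180:500,::-1].repeat(2,0).repeat(2,1))
a=np.arange(.86,-.05,-.05)
x=136-262*np.cos(a)+3*np.sin(a)+11; z=117.5+262*np.sin(a)+3*np.cos(a)
for i in range(len(a)-1): print(round(a[i+1],2),"x_tool",round(x[i]-x[i+1],1),"z_tool",round(z[i]-z[i+1],1), "at",round(x[i+1]),round(z[i+1]))
E
```

```text
time_s: 21.5
eef_pos: [618.5, 28.8, 334.0]
ee_rot: [0.0, -0.056, 0.998, 0.002]
force: [-0.5, -0.0, -0.8]
grip_width: -0.001
cur s [-10.4   0.5 334. ] w [618.5  28.8 334. ] F [-0.5 -0.  -0.8] g -0.001 t 21.5
lin (tool) [11.1 -0.6 16. ]
rot [ 0.0031  0.0008 -0.0035]
[-0.14  0.5   0.97  0.    1.67 -1.83]
0.81 x_tool 9.8 z_tool 8.7 at -31 309
0.76 x_tool 9.4 z_tool 9.2 at -41 300
0.71 x_tool 8.9 z_tool 9.6 at -50 291
0.66 x_tool 8.4 z_tool 10.0 at -58 281
0.61 x_tool 7.9 z_tool 10.5 at -66 270
0.56 x_tool 7.4 z_tool 10.8 at -73 259
0.51 x_tool 6.8 z_tool 11.2 at -80 248
0.46 x_tool 6.2 z_tool 11.5 at -86 237
0.41 x_tool 5.7 z_tool 11.8 at -92 225
0.36 x_tool 5.1 z_tool 12.1 at -97 213
0.31 x_tool 4.4 z_tool 12.3 at -102 200
0.26 x_tool 3.8 z_tool 12.5 at -105 188
0.21 x_tool 3.2 z_tool 12.7 at -109 175
0.16 x_tool 2.6 z_tool 12.8 at -111 162
0.11 x_tool 1.9 z_tool 13.0 at -113 149
0.06 x_tool 1.3 z_tool 13.0 at -114 136
0.01 x_tool 0.6 z_tool 13.1 at -115 123
-0.04 x_tool -0.0 z_tool 13.1 at -115 110
```

View pics/s16.png

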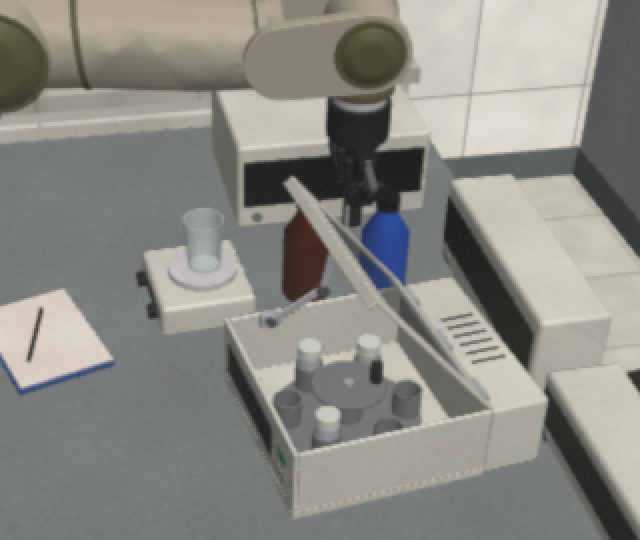

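```bash
python3 -m creep '[{"grip":0,"linear":[3,0,6],"rot":[0,0,0]},{"grip":0,"linear":[3,0,6],"rot":[0,0,0]},{"grip":0,"linear":[2,0,4],"rot":[0,0,0]},{"grip":0,"linear":[4.9,0,4.4],"rot":[0,0,0]},{"grip":0,"linear":[4.9,0,4.4],"rot":[0,0,0]},{"grip":0,"linear":[4.7,0,4.6],"rot":[0,0,0]},{"grip":0,"linear":[4.7,0,4.6],"rot":[0,0,0]}]' 30
python3 - <<'E'
from h import *
rel(w(-37,0,300),Rt(0))
p,d=imaging.capture('scene'); cv2.imwrite('pics/s17.png',p[60:330,180:500,::-1].repeat(2,0).repeat(2,1))
E
```

```text
time_s: 22.13
eef_pos: [591.9, 25.5, 306.4]
ee_rot: [0.006, -0.056, 0.998, 0.0]
force: [0.1, -1.2, 2.4]
grip_width: -0.001
cur s [-3.720e+01  3.000e-01  3.064e+02] w [591.9  25.5 306.4] F [ 0.1 -1.2  2.4] g -0.001 t 22.13
lin (tool) [-0.1 -0.3  6.4]
rot [ 0.0001  0.0111 -0.0037]
```

View pics/s17.png

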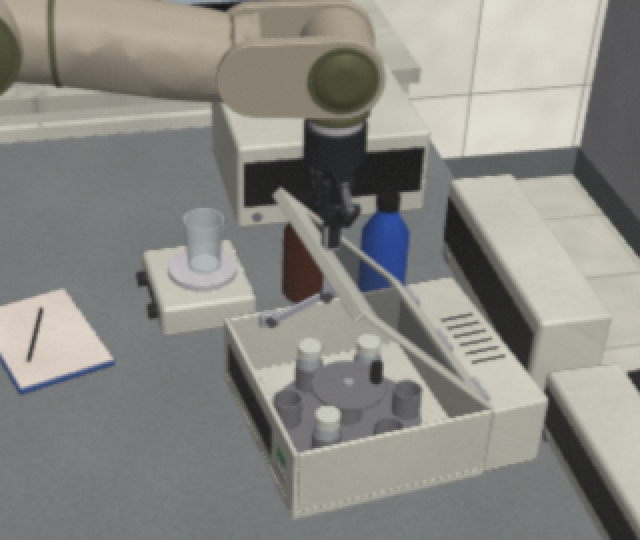

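```bash
python3 -m creep '[{"grip":0,"linear":[4.4,0,4.8],"rot":[0,0,0]},{"grip":0,"linear":[4.4,0,4.8],"rot":[0,0,0]},{"grip":0,"linear":[4.2,0,5.0],"rot":[0,0,0]},{"grip":0,"linear":[4.2,0,5.0],"rot":[0,0,0]},{"grip":0,"linear":[3.9,0,5.2],"rot":[0,0,0]},{"grip":0,"linear":[3.9,0,5.2],"rot":[0,0,0]},{"grip":0,"linear":[3.7,0,5.4],"rot":[0,0,0]},{"grip":0,"linear":[3.7,0,5.4],"rot":[0,0,0]},{"grip":0,"linear":[3.4,0,5.6],"rot":[0,0,0]},{"grip":0,"linear":[3.4,0,5.6],"rot":[0,0,0]},{"grip":0,"linear":[3.1,0,5.8],"rot":[0,0,0]},{"grip":0,"linear":[3.1,0,5.8],"rot":[0,0,0]}]' 30
python3 - <<'E'
from h import *
rel(w(-82,0,237),Rt(0))
p,d=imaging.capture('scene'); cv2.imwrite('pics/s18.png',p[60:330,180:500,::-1].repeat(2,0).repeat(2,1))
E
```

```text
time_s: 23.18
eef_pos: [546.6, 20.9, 240.5]
ee_rot: [0.004, -0.056, 0.998, 0.001]
force: [-0.3, 0.2, 0.8]
grip_width: 0.004
cur s [-82.8   0.9 240.5] w [546.6  20.9 240.5] F [-0.3  0.2  0.8] g 0.004 t 23.18
lin (tool) [-0.7 -0.9  3.5]
rot [ 0.0012  0.0078 -0.0036]
```

View pics/s18.png

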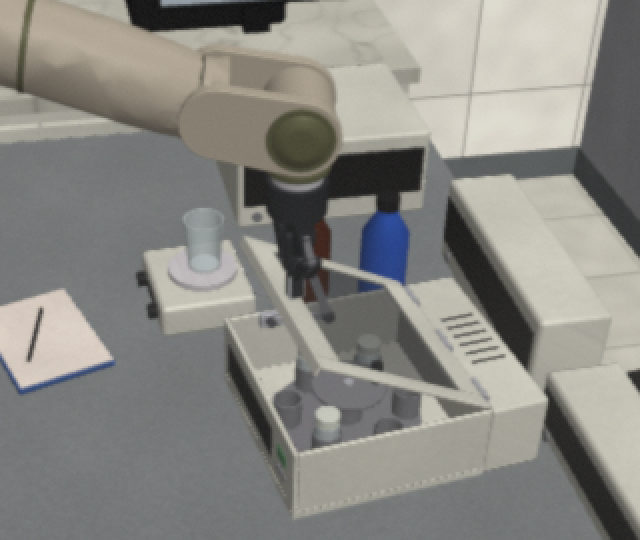

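```bash
python3 -m creep '[{"grip":0,"linear":[2.8,0,5.9],"rot":[0,0,0]},{"grip":0,"linear":[2.8,0,5.9],"rot":[0,0,0]},{"grip":0,"linear":[2.5,0,6.0],"rot":[0,0,0]},{"grip":0,"linear":[2.5,0,6.0],"rot":[0,0,0]},{"grip":0,"linear":[2.2,0,6.1],"rot":[0,0,0]},{"grip":0,"linear":[2.2,0,6.1],"rot":[0,0,0]},{"grip":0,"linear":[1.9,0,6.3],"rot":[0,0,0]},{"grip":0,"linear":[1.9,0,6.3],"rot":[0,0,0]},{"grip":0,"linear":[1.6,0,6.3],"rot":[0,0,0]},{"grip":0,"linear":[1.6,0,6.3],"rot":[0,0,0]},{"grip":0,"linear":[1.3,0,6.4],"rot":[0,0,0]},{"grip":0,"linear":[1.3,0,6.4],"rot":[0,0,0]}]' 30
python3 - <<'E'
from h import *
rel(w(-108,0,162),Rt(0))
p,d=imaging.capture('scene'); cv2.imwrite('pics/s19.png',p[60:330,180:500,::-1].repeat(2,0).repeat(2,1))
E
```

```text
time_s: 24.23
eef_pos: [523.0, 18.3, 166.3]
ee_rot: [0.004, -0.056, 0.998, 0.001]
force: [-0.0, -0.7, -0.1]
grip_width: -0.003
cur s [-106.5    1.   166.3] w [523.   18.3 166.3] F [-0.  -0.7 -0.1] g -0.003 t 24.23
lin (tool) [ 1.5 -1.   4.3]
rot [ 0.0011  0.008  -0.0036]
```

View pics/s19.png

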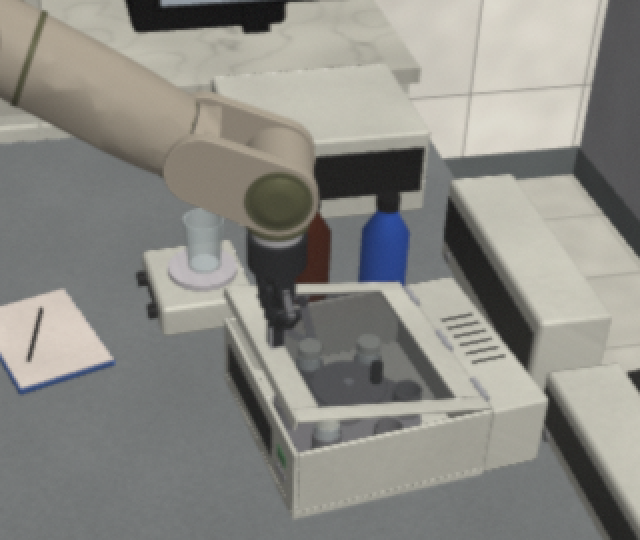

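```bash
python3 -m creep '[{"grip":0,"linear":[1,0,6],"rot":[0,0,0]},{"grip":0,"linear":[1,0,6],"rot":[0,0,0]},{"grip":0,"linear":[0.7,0,5],"rot":[0,0,0]},{"grip":0,"linear":[0.7,0,5],"rot":[0,0,0]},{"grip":0,"linear":[0.5,0,4],"rot":[0,0,0]},{"grip":0,"linear":[0.5,0,4],"rot":[0,0,0]},{"grip":0,"linear":[0,0,4],"rot":[0,0,0]},{"grip":0,"linear":[0,0,3],"rot":[0,0,0]},{"grip":0,"linear":[0,0,3],"rot":[0,0,0]},{"grip":0,"linear":[0,0,0],"rot":[0,0,0]}]' 30
python3 -m creep '[{"grip":0,"linear":[0,0,2],"rot":[0,0,0]},{"grip":0,"linear":[0,0,0],"rot":[0,0,0]}]' 30
```

```text
time_s: 25.12
eef_pos: [518.9, 17.9, 126.3]
ee_rot: [0.004, -0.056, 0.998, 0.001]
force: [-0.3, 0.8, -0.1]
grip_width: 0.001
time_s: 25.28
eef_pos: [519.0, 17.9, 124.7]
ee_rot: [0.004, -0.056, 0.998, 0.001]
force: [-1.2, -0.1, -0.4]
grip_width: -0.004
```

```bash
python3 -m creep '[{"grip":0,"linear":[0,0,2],"rot":[0,0,0]},{"grip":0,"linear":[0,0,2],"rot":[0,0,0]},{"grip":0,"linear":[0,0,1],"rot":[0,0,0]},{"grip":0,"linear":[0,0,0],"rot":[0,0,0]}]' 30
python3 -m creep '[{"grip":0,"linear":[0,0,1],"rot":[0,0,0]},{"grip":0,"linear":[0,0,1],"rot":[0,0,0]},{"grip":0,"linear":[0,0,0],"rot":[0,0,0]}]' 30
```

```text
time_s: 25.62
eef_pos: [519.2, 17.9, 120.5]
ee_rot: [0.004, -0.056, 0.998, 0.001]
force: [-2.8, 0.4, 6.7]
grip_width: 0.002
time_s: 25.87
eef_pos: [519.3, 17.9, 120.4]
ee_rot: [0.005, -0.056, 0.998, 0.0]
force: [-10.6, 1.1, 25.4]
grip_width: 0.0
```

```bash
python3 -m creep '[{"grip":0,"linear":[0,0,-2],"rot":[0,0,0]},{"grip":0,"linear":[0,0,-5],"rot":[0,0,0]},{"grip":0,"linear":[5,0,-15],"rot":[0,0,0]},{"grip":0,"linear":[15,0,-25],"rot":[0,0,0]},{"grip":0,"linear":[25,0,-25],"rot":[0,0,0]},{"grip":0,"linear":[25,0,-25],"rot":[0,0,0]},{"grip":0,"linear":[25,0,-25],"rot":[0,0,0]},{"grip":0,"linear":[10,0,-10],"rot":[0,0,0]},{"grip":0,"linear":[0,0,0],"rot":[0,0,0]},{"grip":0,"linear":[0,0,0],"rot":[0,0,0]}]' 30
python3 - <<'E'
from h import *
p,d=imaging.capture('scene'); cv2.imwrite('pics/s20.png',p[:,:,::-1])
p,d=imaging.capture('top'); cv2.imwrite('pics/t20.png',p[:,:,::-1])
P=pts("top",d); S=P.reshape(-1,3)-C; sx,sy,sz=S@xs,S@ys,S[:,2]
for lo,hi in ((-136,-116),(-114,-104),(105,125)):
    m=(sx>lo)&(sx<hi)&(np.abs(sy-60)<75)&(sz>80)&(sz<200); print(lo,hi,m.sum(),np.median(sz[m]).round(1))
E
```

```text
time_s: 26.7
eef_pos: [414.0, 5.9, 249.2]
ee_rot: [0.005, -0.055, 0.998, 0.001]
force: [-0.2, 1.1, -0.2]
grip_width: 0.003
-136 -116 136 120.3
-114 -104 105 120.5
105 125 370 120.7
```

View pics/s20.png

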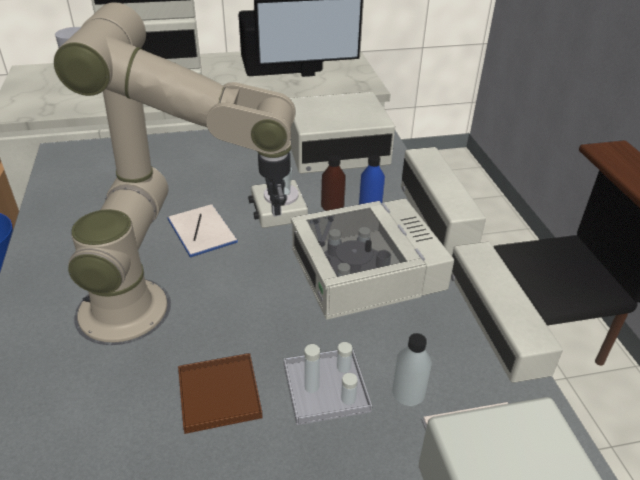

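View pics/t20.png

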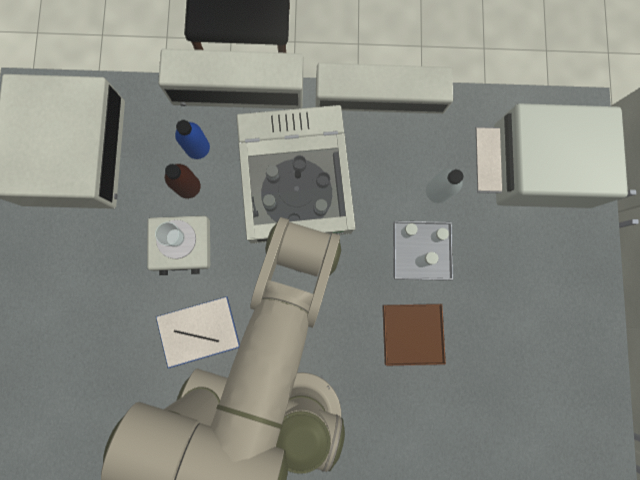

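The cover's outer face reads 120.3–120.7 mm from front to rear, so it is shut. The bottle stands upright in the steel tray (scene (312,370), top (431,258)). The beaker, bottles and jars look to be at their starting pixels, and the robot touches nothing.

```bash
python3 -c "
from rig import ctrl
print(ctrl.finish_job())"
```

```text
the job is handed in; nothing more can be done
None
```

The job is done and handed in at about 27 s of the 72 s allowed; the hand-in gives no verdict.

- **Carousel:** I gripped the knob with a leaning tool and turned the carousel about 150°. The camera then showed the tall bottle at x ≈ -84 mm in the sampler frame, still in its pocket and within about 10° of the front.
- **Bottle:** I lifted it out and set it down in the near half of the steel tray. It touched the floor at the predicted height, pressed with about 14 N, and I then let go. It stood upright on its own afterwards.
- **Stay:** I pushed the knee until it broke; the images put its bend at about 1 rad. The force on the tool reached about 11 N at the end of that push.
- **Cover:** I lowered it at about 0.3 rad/s until it met its stop, with a last press of about 28 N.

**Last checks:** Depth put the shut cover's outer face at 120.3 to 120.7 mm from front to rear, against 120 mm nominal. By eye, the tall bottle was upright in the tray. The carousel jars were seated, and the tray jars, solvent bottles and beaker looked unmoved, though I did not measure their shifts. No check failed or disagreed.

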